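# Put the washer's transport bolts away

### The job

Put the washer's transport bolts away in the open-topped bay of the clear organizer: slide its cover fully open, carry the loaded tray over by its handle and tip the bolts off its open end into the bay, and add those lying on the counter, so that every bolt ends up in the bay. Then set the tray back on the counter, standing flat and clear of the organizer, and slide the cover fully shut. Leave the wrench, the nut driver and the flashlight where they are.

Things in the scene. Friction and masses are not known exactly. Their poses are not given: they have to be found in the camera images.
- bay (a point): centre of the bay's inner floor, 6 mm above the counter: the open-topped -y half of the clear acrylic organizer fixed on the counter, 166 mm (x) x 139 mm (y) inside, white floor, rim 92 mm above the counter, walls 6 mm. The +y half (roofed, closed front flap) is not used. Whole organizer 178 (x) x 292 (y) mm. Axes: the organizer's, turned up to 0.15 rad in the world
- cover (a joint): clear cover that slides on top of the organizer, in m: 0 = fully shut over the bay (end stop), 0.142 = fully open over the roofed half (end stop). It opens along the organizer's +y, stays where it is left, and takes 2 N. 141 mm long, top of its plate 98.5 mm above the counter
- cover_grip (a point): middle of the upright black grip bar on the cover: 60 mm along the organizer's x, 14 mm thick along y, standing 32 mm above the plate; this point is 115.5 mm above the counter, 15 mm below the bar's top. It lies at bay y +45 mm with the cover shut and moves with the cover
- tray_bar (a point): centre of the grip bar across the loose metal parts tray: 14 mm thick (x), 16 mm high, 128 mm long (y), its strap ends in uprights at both sides; 89 mm above the tray's underside (top 98 mm), over its middle. Axes: the tray's, x to its open pouring end. Tray 196 (x) x 136 (y) mm, 260 g, floor 3 mm, walls 22 mm high on both long sides and at -x, none at +x
- tray_lip (a point): middle of the tray's open pouring edge, on the upper side of the floor, 3 mm above the underside, 98 mm ahead (+x) of the bar and 86 mm below it; same axes as the bar. Bolts start to slide on the tray at 15 to 21 degrees of tilt
- bolt1_mid (a point): washer transport bolt, 76 mm long (x), 75 g: steel bolt through a grey plastic sleeve 28 x 28 mm in section (x -21 to +23 mm, grip across y), flange 42 mm wide (y), 28 mm high at x -29 to -21 mm, hex head at -x. Point: its centre, 14 mm above what it lies on. At the start 2 or 3 of bolt1 to bolt4 lie in the tray
- bolt2_mid (a point): washer transport bolt, 76 mm long (x), 75 g: steel bolt through a grey plastic sleeve 28 x 28 mm in section (x -21 to +23 mm, grip across y), flange 42 mm wide (y), 28 mm high at x -29 to -21 mm, hex head at -x. Point: its centre, 14 mm above what it lies on. At the start 2 or 3 of bolt1 to bolt4 lie in the tray
- bolt3_mid (a point): washer transport bolt, 76 mm long (x), 75 g: steel bolt through a grey plastic sleeve 28 x 28 mm in section (x -21 to +23 mm, grip across y), flange 42 mm wide (y), 28 mm high at x -29 to -21 mm, hex head at -x. Point: its centre, 14 mm above what it lies on. At the start 2 or 3 of bolt1 to bolt4 lie in the tray
- bolt4_mid (a point): washer transport bolt, 76 mm long (x), 75 g: steel bolt through a grey plastic sleeve 28 x 28 mm in section (x -21 to +23 mm, grip across y), flange 42 mm wide (y), 28 mm high at x -29 to -21 mm, hex head at -x. Point: its centre, 14 mm above what it lies on. At the start 2 or 3 of bolt1 to bolt4 lie in the tray
- bolt5_mid (a point): washer transport bolt, 76 mm long (x), 75 g: steel bolt through a grey plastic sleeve 28 x 28 mm in section (x -21 to +23 mm, grip across y), flange 42 mm wide (y), 28 mm high at x -29 to -21 mm, hex head at -x. Point: its centre, 14 mm above what it lies on. At the start 2 or 3 of bolt5 to bolt7 lie on the counter
- bolt6_mid (a point): washer transport bolt, 76 mm long (x), 75 g: steel bolt through a grey plastic sleeve 28 x 28 mm in section (x -21 to +23 mm, grip across y), flange 42 mm wide (y), 28 mm high at x -29 to -21 mm, hex head at -x. Point: its centre, 14 mm above what it lies on. At the start 2 or 3 of bolt5 to bolt7 lie on the counter
- bolt7_mid (a point): washer transport bolt, 76 mm long (x), 75 g: steel bolt through a grey plastic sleeve 28 x 28 mm in section (x -21 to +23 mm, grip across y), flange 42 mm wide (y), 28 mm high at x -29 to -21 mm, hex head at -x. Point: its centre, 14 mm above what it lies on. At the start 2 or 3 of bolt5 to bolt7 lie on the counter
- wrench_mid (a point): bystander: chrome socket wrench, 190 mm long along its x, 33 mm wide, 30 mm high; the point is 10 mm above the counter
- driver_mid (a point): bystander: nut driver with a black rubber grip, 208 mm long along its x, 30 mm thick; the point is 15 mm above the counter
- flashlight_mid (a point): bystander: blue plastic flashlight lying on its side, 172 mm long along its x, 44 mm thick; the point is 22 mm above the counter

How it is judged:
By the outcome, as a careful person would: the job done as asked, in the order asked, and still so for the second after the job is handed in, with the robot touching nothing.
Of bolt1, bolt2, bolt3, bolt4 only 2 to 3 are there at a start; the rules pass over those that are not, and their reading is None.
Of bolt5, bolt6, bolt7 only 2 to 3 are there at a start; the rules pass over those that are not, and their reading is None.
At some moment in a run one of bolt1, bolt2, bolt3, bolt4, bolt5, bolt6, bolt7 may be knocked a few centimetres aside while the robot is not near it.
It also fails if it takes over 210 s, if anything falls off the work surface, if the arm or the gripper's body presses on something with over 40 N, if the wrist force passes 120 N, or if a joint passes its speed limit or range.

### The arm

A 6-joint arm with a two-finger parallel gripper is mounted at the origin on the work surface. World frame = base frame: x ahead of the robot, y to its left, z up, the work surface at z = 0. Lengths are in m, angles in rad, forces in N, time in s.
With the tool pointing down it reaches from about 0.225 to 0.875 m from the base axis. Payload 3.4 kg.
Tool frame: the origin (TCP) lies at the very end of the fingers, on their centre line; the grasp point (between the pads) lies 19 mm behind it; z points along the fingers, y is the line along which they close (so a half turn about z gives the same grasp; the last joint's range is limited). The gripper opens to 85 mm and grips with 20 to 120 N. Pads are 22 mm wide; open, the fingers measure 114 mm over their backs; the gripper's body (76 mm by 85 mm) begins 54 mm behind the grasp point. The pads swing forward as they close: fully open they stand 13 mm farther back than shut.
Start: joints at [1.212, 0.276, 1.505, -0, 1.361, -0.121], TCP at [0.135, 0.559, 0.207] pointing down, gripper open.
Joint ranges: [-2.89, 2.89], [-0.75, 2.08], [0.22, 2.7], [-1.18, 4.32], [0.11, 2.71], [-2.7, 2.7]. Speed limits (rad/s): [2.57, 2.57, 3.14, 3.14, 3.14, 3.14].

### API

Orientations are given as a unit quaternion [w, x, y, z].
In Python, from rig import manip, get_image, camera_info gives the robot as it stands. The module is installed in compiled form; this text tells all that it offers.
- The arm moves only by the shell command python3 -m crank 'ROWS' [FORCE]. ROWS is a JSON object of lists of equal length, an entry for each row: "translation": the shift along the tool's x, y, z in mm, a list of three; "roll": the turn about the tool's z in rad; "fingers": the opening, from 0 (shut) to 1 (fully open). A call has 1 to 8 rows; each row shifts and turns the commanded pose from where the row before left it, along the tool's axes as they then stand; what a row does not reach is not made up. A row lasts 1/10 s, in which the tool goes at most 50 mm and 8.59 degrees, less where a joint would pass 70% of its speed; a pose out of reach is approached as far as the arm can. A call is refused whole if a number of a shift passes 50 or a number of a turn 0.15, either way. A call with a gripper value outside its range is refused whole. The fingers move at their own pace and stop on an object; FORCE is the grip in N (left out, the last holds). Time passes only in rows, so rows that do not move let the fingers close. It gives the time, the measured TCP pose, the force, the opening and the grip force at its end, in the units of the state.
- manip.get_state(): the state, without advancing time (a new reading comes with each control period).
- get_image(name): name is "scene" or "side" or "wrist"; returns the picture (400x640x3 uint8, blue, green, red); there is no depth.
- camera_info(name): a dict with "mtx" (3x3 intrinsics, pixels), "D" ([k1, k2, p1, p2, k3] as OpenCV has them; the pictures are not rectified), "rvec" (rotation vector, rad) and "tvec" (3), from world to camera coordinates, as OpenCV has them. Camera axes: x right, y down, z forward; pixel columns grow to the right and rows downward; lengths in m; the calibration is good to about 2 mm. A picture is of the moment at which its call begins: read the wrist's pose just before it. camera_info takes no time and is no camera call; for the wrist camera it gives the pose at the moment of the call.
- manip.sign_off(): hands the job in; it is judged then, once.
The state is a dict: "clock": time; "qpos": joint angles; "qd": joint speeds; "effort": joint torques, N m; "position": TCP position; "ee_rot": TCP orientation; "contact_force": force on the tool from outside, world axes, zero at the start; "moment": the same for the moment, N m; "width": finger opening in m; "gripper_force": force on a finger pad.
Only numpy, scipy, OpenCV 4.12 (cv2) and the standard library are available. Lean on these libraries where they do the work, as an engineer would, in place of code of your own. Each camera call takes 0.05 s, during which the arm holds its last target. There are 200 camera calls.

## Working session

There is one attempt and no reset: what is moved stays moved. The work goes in short steps, Python scripts to look and compute and a shell command to move; the robot and the scene stay as the last step left them, time stands still between calls to the robot, and variables do not carry over. Pictures are saved under pics/ and viewed, at most 14 in all, crops included, and the job is handed in when it is done.

```bash
mkdir -p pics; cat > h.py <<'E'
import numpy as np, cv2
from scipy.spatial.transform import Rotation as R
from rig import manip, get_image, camera_info
def snap(cam,name=None):
    ci=camera_info(cam); im=get_image(cam)
    if name: cv2.imwrite(f'pics/{name}.png',im)
    return im,ci
def ray(ci,uv,z):
    K=np.array(ci['mtx'],float);D=np.array(ci['D'],float)
    uv=np.array(uv,float).reshape(-1,1,2)
    n=cv2.undistortPoints(uv,K,D).reshape(-1,2)
    Rm=cv2.Rodrigues(np.array(ci['rvec'],float))[0];t=np.array(ci['tvec'],float).ravel()
    c=-Rm.T@t; d=np.c_[n,np.ones(len(n))]@Rm
    return c+d*((z-c[2])/d[:,2])[:,None]
def proj(ci,p):
    return cv2.projectPoints(np.array(p,float).reshape(-1,1,3),np.array(ci['rvec'],float),np.array(ci['tvec'],float),np.array(ci['mtx'],float),np.array(ci['D'],float))[0].reshape(-1,2)
def st():
    s=manip.get_state(); q=s['ee_rot']; r=R.from_quat([q[1],q[2],q[3],q[0]]); return s,np.array(s['position']),r
def go(target,yaw=None):
    "mm shift in tool axes to target; roll to bring tool y to world yaw (mod pi)"
    s,p,r=st(); d=r.inv().apply(np.array(target)-p)*1000
    y=r.as_matrix()[:,1]; print('shift mm',d.round(1),'tool y yaw',np.arctan2(y[1],y[0]).round(3),'z',r.as_matrix()[:,2].round(3),'q',np.round(s['qpos'],2),'t',s['clock'])
    if yaw is not None:
        a=np.arctan2(y[1],y[0]); dw=(yaw-a+np.pi/2)%np.pi-np.pi/2; print('roll',round(-dw,3))
E
python3 - <<'E'
from h import *
for c in ['scene','side','wrist']:
    im,ci=snap(c,c+'0'); Rm=cv2.Rodrigues(np.array(ci['rvec']))[0]; print(c,(-Rm.T@np.array(ci['tvec']).ravel()).round(3),Rm[2].round(2))
go([0.135,.559,.207])
E
```

```text
scene [1.445 0.143 0.847] [-0.73 -0.11 -0.67]
side [ 0.103 -0.496  0.942] [ 0.47  0.45 -0.76]
wrist [0.063 0.577 0.373] [ 0.29 -0.07 -0.96]
shift mm [ 0.4  0.5 -0.8] tool y yaw 1.333 z [-0.001 -0.001 -1.   ] q [ 1.21  0.28  1.51  0.    1.36 -0.12] t 0.15
```

View pics/scene0.png

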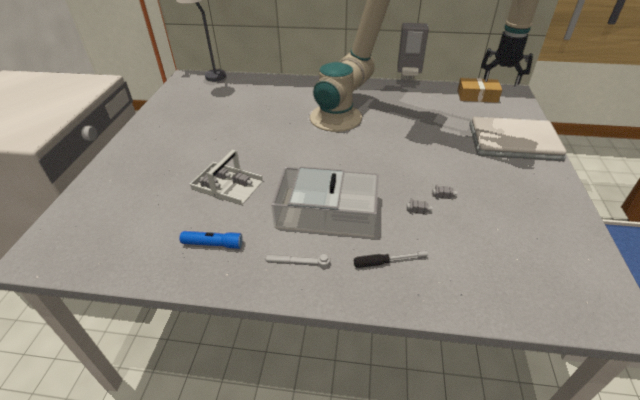

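View pics/side0.png

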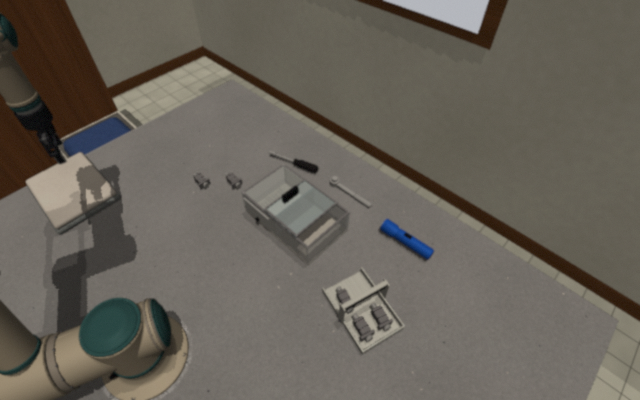

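The scene view shows the tray at about (228,182), the organizer at (328,200), two counter bolts at (418,207) and (445,192), and the bystanders along the front. The side view shows three bolts in the tray, near (345,297), (362,327) and (381,318). I'll enlarge both views.

```bash
python3 - <<'E'
import cv2
a=cv2.imread('pics/scene0.png')[145:245,180:470]; cv2.imwrite('pics/sc.png',cv2.resize(a[:, :210],None,fx=3.8,fy=3.8,interpolation=cv2.INTER_CUBIC))
a=cv2.imread('pics/side0.png')[150:350,185:415]; cv2.imwrite('pics/sd.png',cv2.resize(a,None,fx=3,fy=3,interpolation=cv2.INTER_CUBIC))
E
```

```text
(no output)
```

View pics/sc.png

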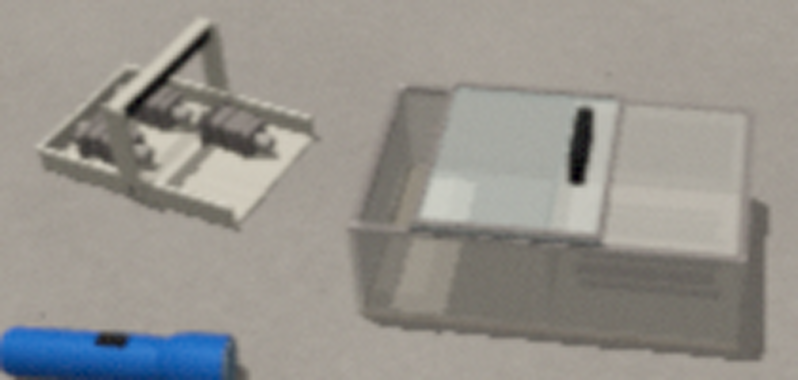

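View pics/sd.png

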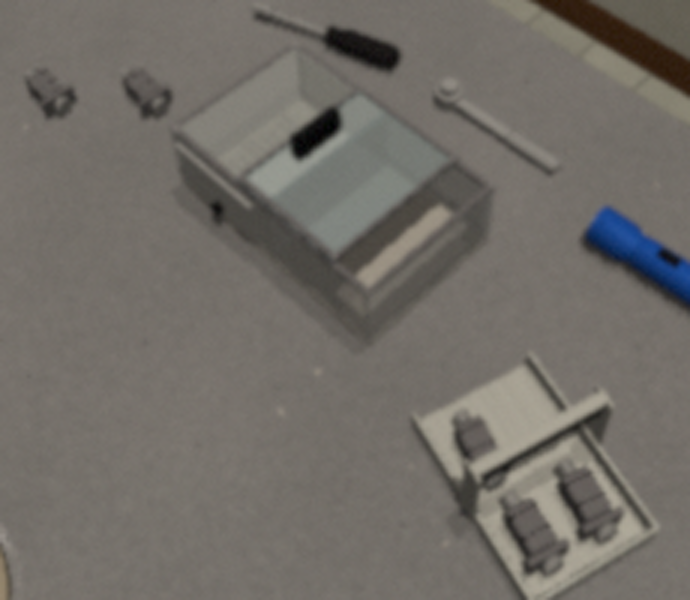

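Scene crop: rim corners at (352,228), (403,88), (745,262) and (750,108), black grip bar at (580,145), tray lip corners at (240,228) and (318,135). The cover is partly open. Side crop: rim corners at (490,188), (365,298), (178,133) and (296,50), tray bar from (606,398) to (470,470).

```bash
python3 - <<'E'
from h import *
A=camera_info('scene');B=camera_info('side')
a=lambda p:np.array(p)/3.8+[180,145]
b=lambda p:np.array(p)/3.+[185,150]
def P(n,ci,pts,z): print(n,ray(ci,pts,z)[:,:2].round(3).tolist())
P('rim sc ++ -+ +- --',A,a([(745,262),(750,108),(352,228),(403,88)]),.092)
P('rim sd',B,b([(296,50),(178,133),(490,188),(365,298)]),.092)
P('grip sc',A,a([(580,145)]),.115);P('grip sd',B,b([(316,132)]),.115)
P('lip sc',A,a([(240,228),(318,135)]),.003);P('lip sd',B,b([(532,355),(415,420)]),.012)
P('bar sc',A,a([(118,105),(205,28)]),.098);P('bar sd',B,b([(606,398),(470,470)]),.098)
P('back sc',A,a([(42,152),(128,68)]),.022);P('back sd',B,b([(655,528),(530,600)]),.022)
P('bolts ctr sd',B,b([(50,92),(148,92)]),.02)
P('bolts ctr sc',A,[(419,207),(445,192)],.02)
P('bolts tray sd',B,b([(474,432),(530,530),(588,500)]),.02)
P('bolts tray sc',A,a([(237,127),(170,103),(110,138)]),.02)
E
```

```text
rim sc ++ -+ +- -- [[0.651, 0.179], [0.473, 0.177], [0.649, -0.107], [0.479, -0.103]]
rim sd [[0.64, 0.166], [0.474, 0.165], [0.642, -0.114], [0.466, -0.114]]
grip sc [[0.563, 0.051]]
grip sd [[0.56, 0.048]]
lip sc [[0.566, -0.229], [0.44, -0.193]]
lip sd [[0.566, -0.239], [0.439, -0.203]]
bar sc [[0.535, -0.324], [0.423, -0.286]]
bar sd [[0.535, -0.334], [0.407, -0.292]]
back sc [[0.513, -0.415], [0.389, -0.381]]
back sd [[0.504, -0.424], [0.384, -0.384]]
bolts ctr sd [[0.441, 0.379], [0.52, 0.296]]
bolts ctr sc [[0.53, 0.309], [0.45, 0.393]]
bolts tray sd [[0.464, -0.252], [0.43, -0.346], [0.485, -0.366]]
bolts tray sc [[0.458, -0.259], [0.432, -0.328], [0.485, -0.365]]
```

```bash
python3 - <<'E'
from h import *
go([.561,.049,.22],np.pi/2)
E
```

```text
shift mm [-533.7 -394.8  -13.3] tool y yaw 1.333 z [-0.001 -0.001 -1.   ] q [ 1.21  0.28  1.51  0.    1.36 -0.12] t 0.15
roll -0.238
```

```bash
python3 -m crank '{"translation":[[-33,-25,-1],[-33,-25,-1],[-33,-25,-1],[-33,-25,-1],[-33,-25,-1],[-33,-25,-1],[-33,-25,-1],[-33,-25,-1]],"roll":[0,0,0,0,0,0,0,0],"fingers":[1,1,1,1,1,1,1,1]}' 60; python3 -m crank '{"translation":[[-33,-25,-1],[-33,-25,-1],[-33,-25,-1],[-33,-25,-1],[-33,-25,-1],[-33,-25,-1],[-33,-25,-1],[-33,-25,-1]],"roll":[0,0,0,0,0,0,0,0],"fingers":[1,1,1,1,1,1,1,1]}'; python3 - <<'E'
from h import *
go([.561,.049,.22],np.pi/2)
im,ci=snap('wrist','w1'); print(proj(ci,[.561,.049,.115]))
E
```

```text
clock: 0.95
position: [0.3456, 0.3008, 0.2149]
ee_rot: [0.0, 0.119, 0.993, 0.0]
contact_force: [0.6, 0.9, -0.1]
width: 0.0852
gripper_force: 0.0
clock: 1.75
position: [0.5551, 0.0442, 0.2227]
ee_rot: [-0.0, 0.119, 0.993, 0.0]
contact_force: [-0.3, -0.0, -0.4]
width: 0.0853
gripper_force: 0.0
shift mm [-4.7  6.   2.7] tool y yaw 1.333 z [-0.  0. -1.] q [-0.05  0.24  1.52  0.    1.39 -1.38] t 1.75
roll -0.238
[[320.9188229  199.69508659]]
```

View pics/w1.png

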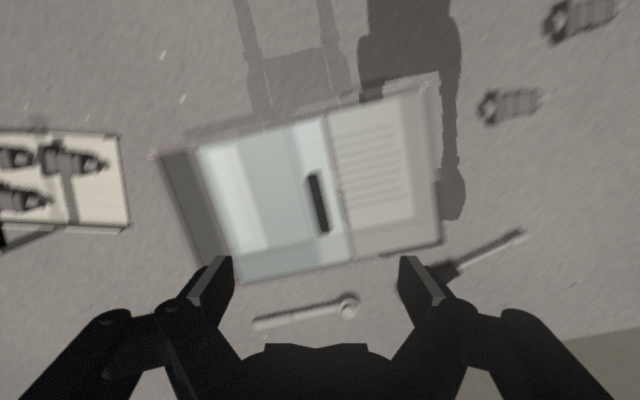

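The wrist view shows the grip bar at (318,202), close to the predicted (321,200). Rim corners are near (160,155), (437,75) and (443,245), and the counter bolts near (510,105) and (583,17).

```bash
python3 - <<'E'
from h import *
ci=camera_info('wrist')
print('grip ends',ray(ci,[(313,173),(324,232)],.13).round(4)[:,:2].tolist())
print('rim',ray(ci,[(160,155),(437,75),(443,245)],.092).round(3)[:,:2].tolist())
print('cover seam',ray(ci,[(325,108),(357,261)],.0985).round(3)[:,:2].tolist())
print('bolts',ray(ci,[(480,107),(545,100),(550,25),(615,12)],.014).round(3)[:,:2].tolist())
print('tray lip',ray(ci,[(121,134),(130,229)],.01).round(3)[:,:2].tolist())
E
```

```text
grip ends [[0.5356, 0.0423], [0.5957, 0.0386]]
rim [[0.486, -0.111], [0.479, 0.179], [0.66, 0.165]]
cover seam [[0.482, 0.067], [0.653, 0.065]]
bolts [[0.526, 0.258], [0.537, 0.337], [0.455, 0.342], [0.459, 0.413]]
tray lip [[0.448, -0.196], [0.575, -0.243]]
```

```bash
python3 -m crank '{"translation":[[0,0,0],[0,0,0],[-10,0,39],[0,0,40],[0,0,39],[0,0,0],[0,0,0],[0,0,0]],"roll":[-0.105,-0.105,0,0,0,0,0,0],"fingers":[1,1,1,1,1,0,0,0]}' 40; python3 -m crank '{"translation":[[0,0,0],[0,0,0],[0,0,0]],"roll":[0,0,0],"fingers":[0,0,0]}'; python3 - <<'E'
from h import *
go([.561,.145,.104],np.pi/2)
E
```

```text
clock: 2.6
position: [0.5662, 0.0455, 0.1071]
ee_rot: [0.002, 0.014, 1.0, -0.0]
contact_force: [-0.4, -0.7, -0.2]
width: 0.044
gripper_force: 0.0
clock: 2.9
position: [0.5651, 0.0455, 0.1062]
ee_rot: [0.001, 0.014, 1.0, 0.0]
contact_force: [-1.4, -0.6, 3.9]
width: -0.0
gripper_force: 2.0
shift mm [ 6.9 99.3  2.2] tool y yaw 1.543 z [ 0.002  0.    -1.   ] q [-0.04  0.34  1.68  0.    1.12 -1.59] t 2.9
roll -0.028
```

```bash
python3 - <<'E'
from h import *
im,ci=snap('wrist'); im2,_=snap('scene')
cv2.imwrite('pics/w2.png',np.vstack([im[:,100:540],cv2.resize(im2[100:200,270:400],(440,338))])[:738:1] if 0 else np.hstack([im[:,150:500],cv2.resize(im2[120:240,270:400],(433,400))]))
E
```

```text
(no output)
```

View pics/w2.png

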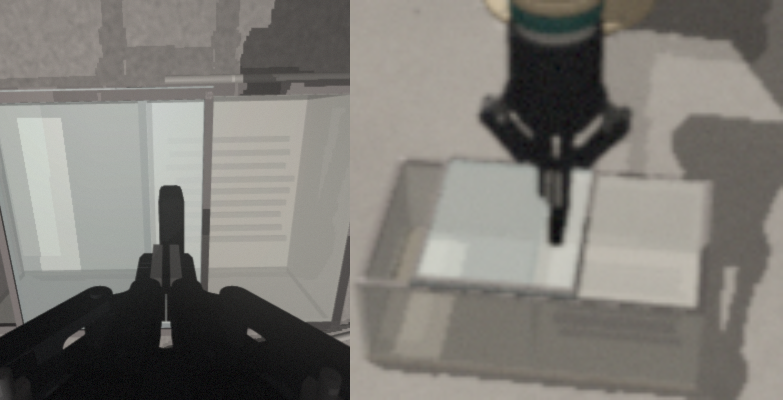

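```bash
python3 -m crank '{"translation":[[0,0,0],[0,0,0],[0,5,0],[0,10,0],[0,10,0],[0,5,0],[0,0,0]],"roll":[0,0,0,0,0,0,0],"fingers":[0,0,0,0,0,0,0]}'; python3 - <<'E'
from h import *
im,ci=snap('wrist'); im2,_=snap('scene')
cv2.imwrite('pics/w3.png',np.hstack([im[:,150:500],cv2.resize(im2[120:240,270:400],(433,400))]))
E
```

```text
clock: 3.7
position: [0.5654, 0.076, 0.1061]
ee_rot: [0.001, 0.014, 1.0, 0.0]
contact_force: [-1.8, 0.7, 7.4]
width: -0.0003
gripper_force: 3.4
```

View pics/w3.png

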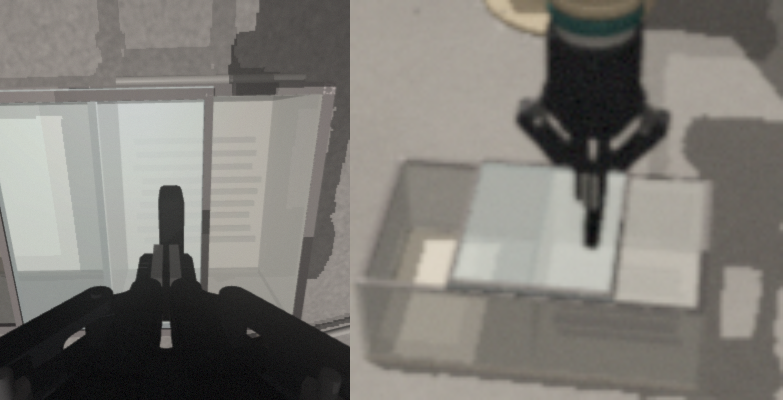

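```bash
python3 - <<'E'
from h import *
s,p,r=st(); print(s['position'],s['contact_force'],s['moment'],s['width'],s['gripper_force'])
A=camera_info('scene');W=camera_info('wrist')
pts=[p,p-[0,0,-.019],[.535,.076,.13],[.595,.076,.13],[.565,.076,.0985]]
q=proj(A,pts);print(((q-[270,120])*[433/130,400/120]+[350,0]).round().tolist()); print((proj(W,pts)-[150,0]).round().tolist())
E
```

```text
[0.56539832 0.07604514 0.10612564] [-0.84205599  0.70570135  6.88012004] [ 0.2247553   0.30582056 -0.00263191] 8.20608561561901e-05 3.4114301204681396
[[587.0, 223.0], [588.0, 206.0], [591.0, 179.0], [585.0, 224.0], [587.0, 229.0]]
[[165.0, 239.0], [165.0, 252.0], [163.0, 205.0], [166.0, 301.0], [165.0, 234.0]]
```

```bash
python3 -m crank '{"translation":[[0,10,0],[0,15,0],[0,15,0],[0,10,0],[0,0,0]],"roll":[0,0,0,0,0],"fingers":[0,0,0,0,0]}'; python3 -m crank '{"translation":[[0,8,0],[0,8,0],[0,5,0],[0,0,0]],"roll":[0,0,0,0],"fingers":[0,0,0,0]}'
```

```text
clock: 4.3
position: [0.5659, 0.1268, 0.1061]
ee_rot: [-0.0, 0.013, 1.0, 0.001]
contact_force: [-3.2, 1.4, 7.8]
width: 0.0002
gripper_force: 4.0
clock: 4.7
position: [0.5666, 0.1462, 0.1061]
ee_rot: [-0.0, 0.013, 1.0, -0.001]
contact_force: [-3.0, -1.1, 8.3]
width: -0.0001
gripper_force: 3.9
```

```bash
python3 -m crank '{"translation":[[0,5,0],[0,5,0],[0,0,0]],"roll":[0,0,0],"fingers":[0,0,0]}'; python3 - <<'E'
from h import *
im,ci=snap('wrist'); im2,_=snap('scene')
cv2.imwrite('pics/w4.png',np.hstack([im[:,150:500],cv2.resize(im2[120:240,270:400],(433,400))]))
E
```

```text
clock: 5.0
position: [0.5682, 0.1555, 0.1061]
ee_rot: [0.001, 0.013, 1.0, -0.001]
contact_force: [-0.4, -2.7, 5.8]
width: -0.0002
gripper_force: 3.0
```

View pics/w4.png

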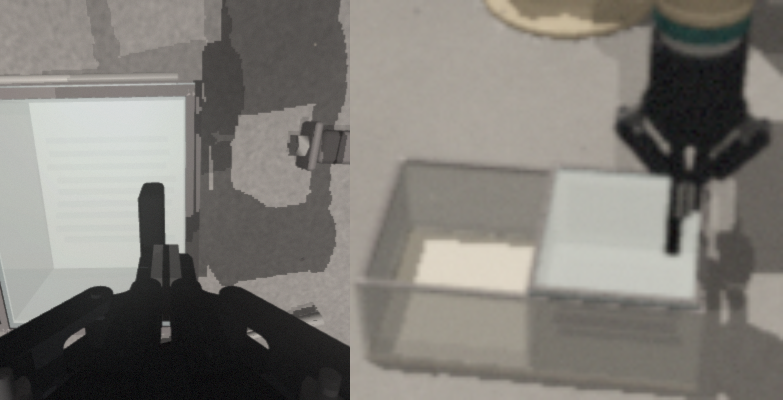

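```bash
python3 - <<'E'
from h import *
s,p,r=st()
o=[]
for c in ['scene','side']:
    im,ci=snap(c); q=proj(ci,[p,p+[0,0,.025],[.565,.147,.1305]]); print(c,q.round(1).tolist())
    x,y=q[0].astype(int); x0,y0=x-30,y-35
    cr=cv2.resize(im[y0:y0+60,x0:x0+60],(390,390),interpolation=cv2.INTER_CUBIC)
    for k,col in zip(q,[(0,0,255),(0,255,0),(255,0,0)]): cv2.circle(cr,tuple(int(v) for v in (k-[x0,y0]+.5)*6.5),3,col,-1)
    o.append(cr)
cv2.imwrite('pics/w5.png',np.hstack(o))
E
```

```text
scene [[369.1, 189.6], [369.7, 182.7], [366.7, 182.0]]
side [[268.9, 176.7], [268.1, 171.2], [269.2, 173.3]]
```

View pics/w5.png

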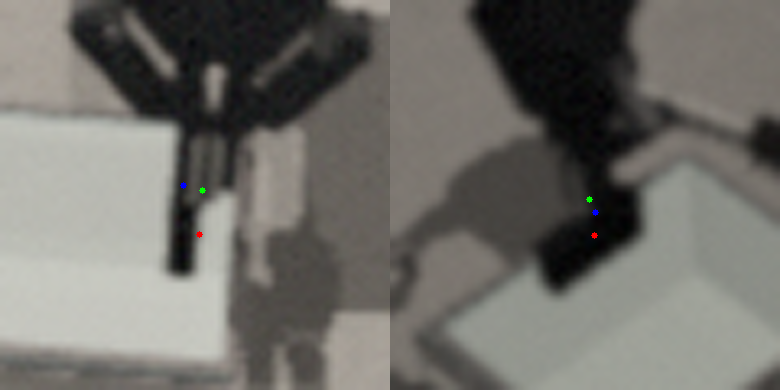

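```bash
python3 -m crank '{"translation":[[0,0,-40],[0,0,-40],[0,0,0],[0,0,0]],"roll":[0,0,0,0],"fingers":[0,0,0,0]}'; python3 - <<'E'
from h import *
s,p,r=st()
o=[]
for c in ['scene','side']:
    im,ci=snap(c); q=proj(ci,[p,p+[0,0,.025],[.565,.147,.1305]]); print(c,q.round(1).tolist())
    x,y=q[0].astype(int); x0,y0=x-30,y-35
    cr=cv2.resize(im[y0:y0+60,x0:x0+60],(390,390),interpolation=cv2.INTER_CUBIC)
    for k,col in zip(q,[(0,0,255),(0,255,0),(255,0,0)]): cv2.circle(cr,tuple(int(v) for v in (k-[x0,y0]+.5)*6.5),3,col,-1)
    o.append(cr)
cv2.imwrite('pics/w6.png',np.hstack(o))
E
```

```text
clock: 5.6
position: [0.5679, 0.1564, 0.1859]
ee_rot: [0.001, 0.014, 1.0, 0.0]
contact_force: [-0.6, -0.8, -0.1]
width: -0.0
gripper_force: 0.0
scene [[371.5, 167.0], [372.1, 159.5], [366.7, 182.0]]
side [[266.0, 158.4], [265.2, 152.3], [269.2, 173.3]]
```

View pics/w6.png

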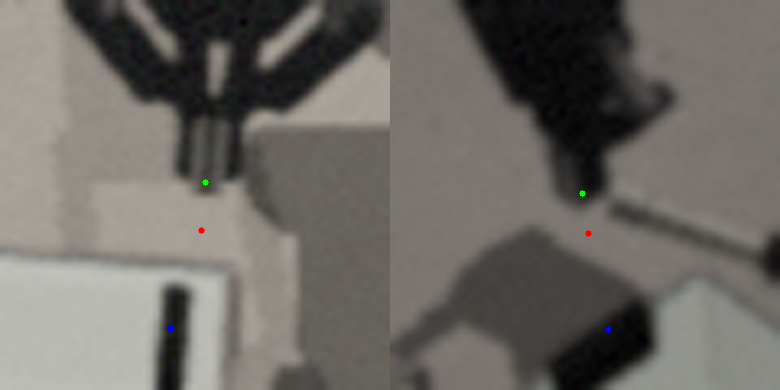

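```bash
python3 -m crank '{"translation":[[0,-30,0],[0,-20,20],[0,0,40],[0,0,33],[0,5,0],[0,5,0],[0,0,0]],"roll":[0,0,0,0,0,0,0],"fingers":[0,0,0,0,0,0,0]}';python3 -m crank '{"translation":[[0,5,0],[0,4,0],[0,4,0],[0,0,0]],"roll":[0,0,0,0],"fingers":[0,0,0,0]}'
```

```text
clock: 6.4
position: [0.5676, 0.1175, 0.0932]
ee_rot: [0.001, 0.013, 1.0, 0.0]
contact_force: [0.2, 0.2, 0.3]
width: 0.0
gripper_force: 0.0
clock: 6.8
position: [0.5675, 0.1275, 0.0932]
ee_rot: [0.001, 0.013, 1.0, -0.002]
contact_force: [-0.0, -6.2, 4.1]
width: 0.0001
gripper_force: 3.2
```

```bash
python3 -m crank '{"translation":[[0,-8,-20],[0,0,-45],[0,0,-45],[10,40,-10],[10,45,0],[10,45,0],[10,45,0],[0,0,0]],"roll":[0,0,0,0,0,0,0,0],"fingers":[0,0,1,1,1,1,1,1]}'; python3 - <<'E'
from h import *
s,p,r=st();im,ci=snap('wrist','w7');go([.53,.3,.03],np.pi/2)
E
```

```text
clock: 7.6
position: [0.5297, 0.3034, 0.2124]
ee_rot: [0.0, 0.011, 1.0, 0.002]
contact_force: [-0.0, -0.8, 0.6]
width: 0.0844
gripper_force: 0.0
shift mm [  0.4  -0.5 182.2] tool y yaw 1.548 z [ 0.     0.001 -1.   ] q [ 0.4   0.32  1.42  0.    1.4  -1.15] t 7.65
roll -0.023
```

View pics/w7.png

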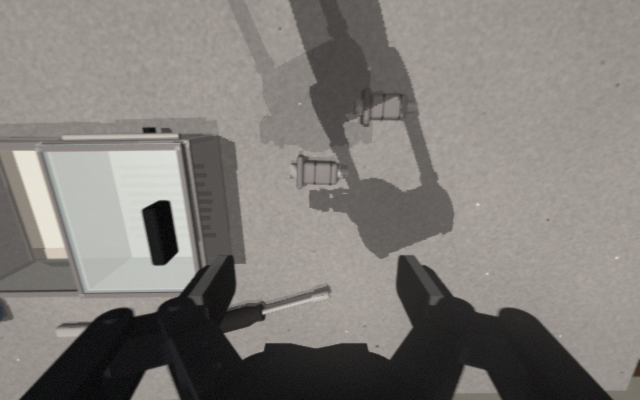

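Bolt A spans (292,170) to (347,171) and bolt B (357,107) to (417,105), both lying nearly along y. The cover is fully open.

```bash
python3 - <<'E'
from h import *
ci=camera_info('wrist')
a=ray(ci,[(292,170),(347,171),(320,171)],.014);b=ray(ci,[(357,107),(417,105),(387,107)],.014)
for v in (a,b): print(v[:,:2].round(4).tolist(),np.linalg.norm(v[1]-v[0]).round(3),np.arctan2(*(v[1]-v[0])[[1,0]]).round(3))
# organizer: rim corner & grip
print(ray(ci,[(189,139),(200,290)],.092).round(3)[:,:2].tolist())
E
```

```text
[[0.5204, 0.2702], [0.5233, 0.342], [0.5225, 0.3067]] 0.072 1.53
[[0.4446, 0.3534], [0.444, 0.4265], [0.4455, 0.3901]] 0.073 1.579
[[0.473, 0.176], [0.646, 0.162]]
```

```bash
python3 -m crank '{"translation":[[8,3,0],[0,0,0],[0,0,0],[0,0,0],[0,0,0],[0,0,0],[0,0,0],[0,0,0]],"roll":[0.145,0.145,0.145,0.145,0.145,0.145,0.145,0.145],"fingers":[1,1,1,1,1,1,1,1]}' 60;python3 -m crank '{"translation":[[0,0,0],[0,0,0],[0,0,0],[0,0,45],[0,0,45],[0,0,45],[0,0,0]],"roll":[0.145,0.145,0.1,0,0,0,0],"fingers":[1,1,1,1,1,1,1]}'; python3 - <<'E'
from h import *
go([.522,.3065,-.014],-.04)
E
```

```text
clock: 8.45
position: [0.5239, 0.2992, 0.2122]
ee_rot: [0.0, 0.563, 0.827, -0.0]
contact_force: [0.1, -0.4, -0.7]
width: 0.0854
gripper_force: 0.0
clock: 9.15
position: [0.5188, 0.2972, 0.0713]
ee_rot: [-0.002, 0.71, 0.704, -0.006]
contact_force: [-1.5, 0.7, 1.0]
width: 0.0851
gripper_force: 0.0
shift mm [ 9.9  4.2 85.2] tool y yaw -0.008 z [-0.012 -0.006 -1.   ] q [ 0.4   0.42  1.64 -0.    1.09  0.41] t 9.15
roll 0.032
```

```bash
python3 -m crank '{"translation":[[10,4,30],[0,0,30],[0,0,25],[0,0,0],[0,0,0],[0,0,0],[0,0,0],[0,0,0]],"roll":[0.03,0,0,0,0,0,0,0],"fingers":[1,1,1,1,0,0,0,0]}'; python3 - <<'E'
from h import *
go([.522,.3065,-.014],-.04)
E
python3 -m crank '{"translation":[[0,0,0],[0,0,0],[0,0,-20],[0,0,-20],[0,0,0]],"roll":[0,0,0,0,0],"fingers":[0,0,0,0,0]}'
```

```text
clock: 9.95
position: [0.5282, 0.311, -0.0066]
ee_rot: [0.0, 0.72, 0.694, 0.001]
contact_force: [-0.6, 0.7, 0.5]
width: 0.0279
gripper_force: 0.2
shift mm [-4.7 -6.   7.4] tool y yaw -0.037 z [ 0.002  0.001 -1.   ] q [0.42 0.51 1.71 0.   0.92 0.46] t 9.95
roll 0.003
clock: 10.45
position: [0.5297, 0.3117, 0.0346]
ee_rot: [0.001, 0.72, 0.694, 0.003]
contact_force: [0.2, 0.1, -0.8]
width: 0.0262
gripper_force: 59.3
```

```bash
python3 -m crank '{"translation":[[0,0,-45],[0,0,-45],[0,0,-30],[-40,0,0],[-45,0,0],[-45,0,0],[-45,0,0],[-45,0,0]],"roll":[0,0,0,0,0,0,0,0],"fingers":[0,0,0,0,0,0,0,0]}'; python3 -m crank '{"translation":[[-45,0,0],[-45,0,0],[-45,0,0],[-20,0,0],[0,0,0]],"roll":[0,0,0,0,0],"fingers":[0,0,0,0,0]}'; python3 - <<'E'
from h import *
go([.525,-.066,.05],-.05)
E
```

```text
clock: 11.25
position: [0.5186, 0.0892, 0.1509]
ee_rot: [-0.0, 0.72, 0.694, -0.0]
contact_force: [-0.7, -0.3, -0.9]
width: 0.0259
gripper_force: 59.5
clock: 11.75
position: [0.5132, -0.0668, 0.1509]
ee_rot: [-0.0, 0.721, 0.692, -0.001]
contact_force: [0.1, 0.3, -0.4]
width: 0.0265
gripper_force: 59.5
shift mm [  1.4  11.9 100.9] tool y yaw -0.041 z [-0.001 -0.001 -1.   ] q [-0.26  0.23  1.72 -0.    1.2  -0.22] t 11.75
roll 0.009
```

```bash
python3 -m crank '{"translation":[[0,12,30],[0,0,40],[0,0,30],[0,0,0],[0,0,0],[0,0,0],[0,0,0]],"roll":[0,0,0,0,0,0,0],"fingers":[0,0,0,0,0.5,0.5,0.5]}'; python3 -m crank '{"translation":[[0,0,-40],[0,0,-40],[0,0,-25],[45,0,0],[45,0,0],[45,0,0],[45,0,0],[45,0,0]],"roll":[0,0,0,0,0,0,0,0],"fingers":[0.5,0.5,1,1,1,1,1,1]}';python3 -m crank '{"translation":[[45,-20,0],[45,-30,0],[45,-20,0],[45,0,0],[30,0,0],[0,0,0]],"roll":[0,0,0,0,0,0],"fingers":[1,1,1,1,1,1]}'; python3 - <<'E'
from h import *
go([.4447,.390,.06],-.01)
im,ci=snap('wrist')
g=cv2.cvtColor(im,cv2.COLOR_BGR2GRAY); print(proj(ci,[.4447,.39,.014]).round())
cv2.imwrite('pics/w8.png',im)
E
```

```text
clock: 12.45
position: [0.5273, -0.0646, 0.0538]
ee_rot: [0.002, 0.72, 0.694, 0.001]
contact_force: [0.2, -0.8, 0.1]
width: 0.0428
gripper_force: 0.0
clock: 13.25
position: [0.5345, 0.1622, 0.1588]
ee_rot: [0.001, 0.72, 0.694, 0.002]
contact_force: [0.9, 0.4, 0.3]
width: 0.0857
gripper_force: 0.0
clock: 13.85
position: [0.4742, 0.3738, 0.1585]
ee_rot: [-0.0, 0.719, 0.695, 0.003]
contact_force: [-0.2, -0.6, 0.2]
width: 0.0853
gripper_force: 0.0
shift mm [ 14.8 -30.3  98.4] tool y yaw -0.033 z [ 0.003  0.004 -1.   ] q [0.55 0.35 1.52 0.   1.27 0.58] t 13.85
roll -0.023
[[287. 175.]]
```

View pics/w8.png

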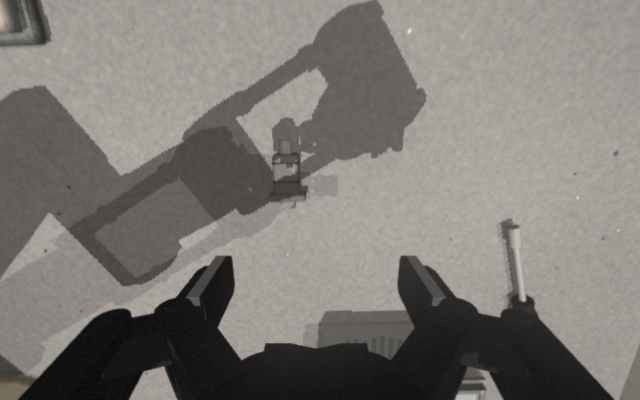

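Bolt B shows at (286,172), close to the predicted (287,175), so I'll grasp it.

```bash
python3 -m crank '{"translation":[[15,-30,0],[0,0,45],[0,0,45],[0,0,0]],"roll":[-0.02,0,0,0],"fingers":[1,1,1,1]}'; python3 - <<'E'
from h import *
go([.4447,.390,-.012],-.01)
E
```

```text
clock: 14.3
position: [0.4403, 0.3813, 0.0625]
ee_rot: [-0.001, 0.713, 0.701, -0.006]
contact_force: [0.0, -1.3, 0.7]
width: 0.0856
gripper_force: 0.0
shift mm [ 9.4  4.9 74.4] tool y yaw -0.018 z [-0.01  -0.007 -1.   ] q [ 0.59  0.41  1.69 -0.    1.06  0.61] t 14.3
roll -0.008
```

```bash
python3 -m crank '{"translation":[[7,4,35],[0,0,35],[0,0,0],[0,0,0],[0,0,0],[0,0,0],[0,0,0],[0,0,0]],"roll":[0,0,0,0,0,0,0,0],"fingers":[1,1,1,0,0,0,0,0]}';python3 -m crank '{"translation":[[0,0,-40],[0,0,-45],[0,0,-45],[0,0,-35],[0,0,0]],"roll":[0,0,0,0,0],"fingers":[0,0,0,0,0]}';  python3 - <<'E'
from h import *
go([.593,-.066,.16],-.05)
E
```

```text
clock: 15.1
position: [0.4496, 0.393, -0.0011]
ee_rot: [0.0, 0.713, 0.701, 0.002]
contact_force: [-0.4, -0.4, 6.8]
width: 0.0254
gripper_force: 58.6
clock: 15.6
position: [0.4517, 0.3946, 0.1687]
ee_rot: [0.001, 0.713, 0.701, 0.006]
contact_force: [0.6, 0.3, -0.9]
width: 0.0254
gripper_force: 59.6
shift mm [-458.2  148.9    6.8] tool y yaw -0.017 z [ 0.011  0.007 -1.   ] q [0.6  0.33 1.52 0.   1.28 0.62] t 15.6
roll 0.033
```

```bash
python3 -m crank '{"translation":[[-42,14,0],[-42,14,0],[-42,14,0],[-42,14,0],[-42,14,0],[-42,14,0],[-42,14,0],[-42,14,0]],"roll":[0.03,0,0,0,0,0,0,0],"fingers":[0,0,0,0,0,0,0,0]}';python3 -m crank '{"translation":[[-42,14,0],[-42,12,0],[-38,10,0],[0,0,0]],"roll":[0,0,0,0],"fingers":[0,0,0,0]}';  python3 - <<'E'
from h import *
go([.593,-.066,.055],-.05)
E
```

```text
clock: 16.4
position: [0.5454, 0.0501, 0.1612]
ee_rot: [-0.0, 0.724, 0.69, -0.0]
contact_force: [0.2, 0.7, -0.8]
width: 0.0254
gripper_force: 59.6
clock: 16.8
position: [0.5769, -0.0768, 0.1609]
ee_rot: [0.001, 0.725, 0.689, -0.001]
contact_force: [0.2, -0.7, -0.2]
width: 0.0252
gripper_force: 59.6
shift mm [ 11.9  15.5 105.9] tool y yaw -0.052 z [-0.    -0.003 -1.   ] q [-0.25  0.31  1.57 -0.    1.26 -0.2 ] t 16.8
roll -0.002
```

Release the second bolt, then go above the tray (bar at about (0.475, -0.309)).

```bash
python3 -m crank '{"translation":[[12,15,30],[0,0,40],[0,0,35],[0,0,0],[0,0,0],[0,0,0],[0,0,0]],"roll":[0,0,0,0,0,0,0],"fingers":[0,0,0,0,0.5,0.5,0.5]}'; python3 -m crank '{"translation":[[0,0,-45],[0,0,-45],[0,0,-45],[0,0,-20],[-25,-25,0],[-40,-15,0],[-40,-15,0],[-30,-10,0]],"roll":[0,0,0,0,0,0,0,0],"fingers":[0.5,0.5,0.5,1,1,1,1,1]}'; python3 - <<'E'
from h import *
go([.475,-.309,.2],1.29)
im,ci=snap('wrist','w9'); snap('scene','s9'); snap('side','d9')
E
```

```text
clock: 17.5
position: [0.5935, -0.0607, 0.0592]
ee_rot: [0.002, 0.723, 0.69, 0.001]
contact_force: [0.3, 0.4, -0.1]
width: 0.0426
gripper_force: 0.0
clock: 18.3
position: [0.5197, -0.1943, 0.2141]
ee_rot: [0.002, 0.724, 0.69, 0.0]
contact_force: [0.4, -0.5, -0.1]
width: 0.0855
gripper_force: 0.0
shift mm [-116.7  -39.3   14.2] tool y yaw -0.047 z [ 0.003 -0.002 -1.   ] q [-0.48  0.24  1.54 -0.    1.36 -0.43] t 18.3
roll -1.337
```

View pics/w9.png

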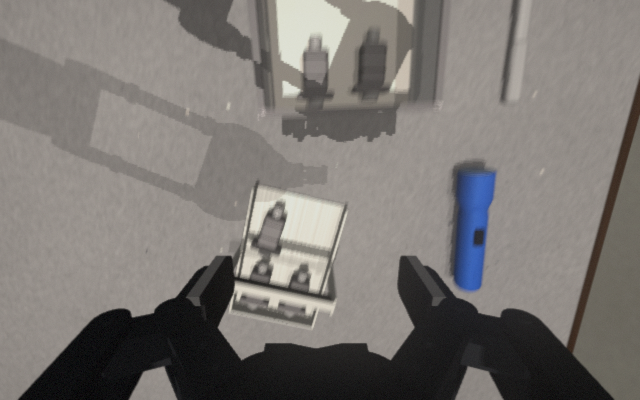

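The two counter bolts lie in the bay at (315,75) and (371,68). The tray bar runs from (236,284) to (335,300), with lip corners at (256,183) and (347,206).

```bash
python3 - <<'E'
from h import *
ci=camera_info('wrist')
b=ray(ci,[(236,286),(335,302)],.09);l=ray(ci,[(256,183),(347,206)],.012);w=ray(ci,[(268,107),(440,106)],.092)
for n,v in zip(['bar','lip','rim-y'],(b,l,w)): print(n,v[:,:2].round(3).tolist(),'mid',v.mean(0)[:2].round(3),np.linalg.norm(v[1]-v[0]).round(3),np.arctan2(*(v[1]-v[0])[[1,0]]).round(3))
go([.475,-.309,.2],1.29)
E
```

```text
bar [[0.422, -0.303], [0.539, -0.332]] mid [ 0.48  -0.318] 0.12 -0.239
lip [[0.442, -0.197], [0.563, -0.236]] mid [ 0.503 -0.217] 0.127 -0.308
rim-y [[0.48, -0.106], [0.646, -0.113]] mid [ 0.563 -0.11 ] 0.166 -0.045
shift mm [-117.1  -39.4   13.7] tool y yaw -0.05 z [ 0.003 -0.001 -1.   ] q [-0.48  0.24  1.54  0.    1.36 -0.43] t 18.45
roll -1.34
```

```bash
python3 -m crank '{"translation":[[-39,-13,0],[-39,-13,0],[-39,-13,0],[0,0,0],[0,0,0],[0,0,0],[0,0,0],[0,0,0]],"roll":[0,0,0,-0.148,-0.148,-0.148,-0.148,-0.148],"fingers":[1,1,1,1,1,1,1,1]}' 60; python3 -m crank '{"translation":[[0,0,0],[0,0,0],[0,0,0],[0,0,0],[0,0,0]],"roll":[-0.148,-0.148,-0.148,-0.148,0],"fingers":[1,1,1,1,1]}';python3 - <<'E'
from h import *
go([.476,-.311,.048],1.28)
E
```

```text
clock: 19.25
position: [0.477, -0.3063, 0.213]
ee_rot: [0.001, 0.422, 0.907, 0.0]
contact_force: [0.6, -0.3, -0.4]
width: 0.0853
gripper_force: 0.0
clock: 19.75
position: [0.477, -0.3064, 0.2129]
ee_rot: [0.001, 0.142, 0.99, -0.0]
contact_force: [-0.1, -0.1, 0.9]
width: 0.0855
gripper_force: 0.0
shift mm [ -0.   -4.7 164.9] tool y yaw 1.286 z [ 0.002 -0.    -1.   ] q [-0.69  0.26  1.51  0.    1.37 -1.98] t 19.75
roll 0.006
```

```bash
python3 -m crank '{"translation":[[0,-5,40],[0,0,40],[0,0,40],[0,0,30],[0,0,15],[0,0,0]],"roll":[0,0,0,0,0,0],"fingers":[1,1,1,1,1,1]}'; python3 -m crank '{"translation":[[0,0,0],[0,0,0],[0,0,0],[0,0,0],[0,0,0],[0,0,0]],"roll":[0,0,0,0,0,0],"fingers":[0,0,0,0,0,0]}'; python3 -m crank '{"translation":[[0,0,-10],[0,0,-20],[0,0,0]],"roll":[0,0,0],"fingers":[0,0,0]}'
```

```text
clock: 20.35
position: [0.4737, -0.3103, 0.0449]
ee_rot: [-0.002, 0.144, 0.99, 0.001]
contact_force: [-0.8, -0.1, 0.3]
width: 0.0853
gripper_force: 0.0
clock: 20.95
position: [0.475, -0.3125, 0.0478]
ee_rot: [0.001, 0.143, 0.99, -0.0]
contact_force: [-0.9, 0.4, 4.4]
width: 0.0133
gripper_force: 59.6
clock: 21.25
position: [0.4758, -0.313, 0.0786]
ee_rot: [0.002, 0.142, 0.99, -0.001]
contact_force: [1.5, -1.7, -4.6]
width: 0.0126
gripper_force: 58.8
```

```bash
python3 -m crank '{"translation":[[0,0,-30],[0,0,-40],[0,0,-40],[0,0,-5],[-2,25,0],[-2,35,0],[-2,35,0],[-2,35,0]],"roll":[0,0,0,0,0,0,0,0],"fingers":[0,0,0,0,0,0,0,0]}';  python3 -m crank '{"translation":[[-2,35,0],[-2,35,0],[-2,30,0],[0,10,0],[0,0,0],[0,0,0],[0,0,0]],"roll":[0,0,0,0,-0.12,-0.11,0],"fingers":[0,0,0,0,0,0,0]}';python3 - <<'E'
from h import *
go([.559,-.078,.15],1.52)
E
```

```text
clock: 22.05
position: [0.5179, -0.1878, 0.1893]
ee_rot: [-0.002, 0.143, 0.99, 0.001]
contact_force: [1.3, -0.4, -5.5]
width: 0.0127
gripper_force: 59.6
clock: 22.75
position: [0.5546, -0.0858, 0.19]
ee_rot: [-0.002, 0.028, 1.0, 0.0]
contact_force: [-0.7, 0.1, -4.9]
width: 0.0128
gripper_force: 59.6
shift mm [-4.1  8.  40. ] tool y yaw 1.515 z [-0.003  0.001 -1.   ] q [-0.28  0.27  1.56 -0.    1.32 -1.79] t 22.75
roll -0.005
```

```bash
python3 -m crank '{"translation":[[-4,4,10],[0,4,20],[0,0,10],[0,0,0],[0,0,0]],"roll":[0,0,0,0,0],"fingers":[0,0,0,0,0]}' 25;  python3 -m crank '{"translation":[[0,0,4],[0,0,4],[0,0,2],[0,0,0]],"roll":[0,0,0,0],"fingers":[0,0,0,0]}'; python3 -m crank '{"translation":[[0,0,3],[0,1,3],[0,0,0]],"roll":[0,0,0],"fingers":[0,0,0]}'; python3 - <<'E'
from h import *
print(st()[0]['moment'])
snap('wrist','w10');snap('scene','s10'); snap('side','d10')
E
```

```text
clock: 23.25
position: [0.5602, -0.0783, 0.1516]
ee_rot: [-0.0, 0.028, 1.0, 0.0]
contact_force: [-0.2, 0.8, -3.6]
width: 0.0127
gripper_force: 59.6
clock: 23.65
position: [0.5599, -0.078, 0.1416]
ee_rot: [-0.0, 0.028, 1.0, 0.0]
contact_force: [-1.0, -0.0, -5.1]
width: 0.0129
gripper_force: 59.6
clock: 23.95
position: [0.5608, -0.0772, 0.1394]
ee_rot: [0.002, 0.028, 1.0, -0.001]
contact_force: [-4.0, 2.3, 11.3]
width: 0.0128
gripper_force: 61.9
[-0.05245868  0.7556672  -0.00232591]
```

```bash
python3 -m crank '{"translation":[[0,0,-2],[0,0,0],[0,0,0],[0,0,0]],"roll":[0,0,0,0],"fingers":[0.01,0.01,0.01,0.01]}' 25; python3 -m crank '{"translation":[[0,0,2],[0,0,0]],"roll":[0,0],"fingers":[0.02,0.02]}' 25; python3 - <<'E'
from h import *
d=cv2.imread('pics/s10.png')[130:230,250:400]; e=cv2.imread('pics/d10.png')[150:280,220:360]
cv2.imwrite('pics/c10.png',np.hstack([cv2.resize(d,(400,267)),cv2.resize(e,(288,267))]))
E
```

```text
clock: 24.5
position: [0.5609, -0.0771, 0.1395]
ee_rot: [0.001, 0.028, 1.0, -0.0]
contact_force: [-1.0, 1.4, 7.3]
width: 0.0126
gripper_force: 61.3
clock: 24.7
position: [0.561, -0.0767, 0.1393]
ee_rot: [0.002, 0.028, 1.0, -0.0]
contact_force: [-4.7, 3.0, 15.8]
width: 0.013
gripper_force: 62.6
```

```bash
python3 -m crank '{"translation":[[0,0,-1],[0,0,0],[0,0,0]],"roll":[0,0,0],"fingers":[0.14,0.14,0.14]}' 20; python3 -m crank '{"translation":[[0,0,0],[0,0,0]],"roll":[0,0],"fingers":[0.16,0.16]}' 20
```

```text
clock: 25.0
position: [0.5609, -0.077, 0.1395]
ee_rot: [0.001, 0.028, 1.0, -0.0]
contact_force: [-4.0, 2.3, 11.7]
width: 0.0129
gripper_force: 62.0
clock: 25.2
position: [0.561, -0.0765, 0.1391]
ee_rot: [0.001, 0.028, 1.0, 0.0]
contact_force: [-2.8, 2.3, 10.4]
width: 0.0141
gripper_force: 17.3
```

```bash
python3 -m crank '{"translation":[[0,0,2],[0,1,2],[0,1,2],[0,0,0]],"roll":[0,0,0,0],"fingers":[0.1,0.1,0.1,0.1]}' 20; python3 - <<'E'
from h import *
s,p,r=st(); print(s['moment'])
im,ci=snap('wrist','w11')
# dark bar/tray edges: print where tray white is
hsv=cv2.cvtColor(im,cv2.COLOR_BGR2HSV); print(proj(ci,[[.559,.02,.095],[.56,-.077,.18]]).round())
E
```

```text
clock: 25.6
position: [0.5613, -0.0719, 0.1367]
ee_rot: [0.003, 0.028, 1.0, 0.002]
contact_force: [-8.5, 9.6, 29.8]
width: 0.0138
gripper_force: 38.6
[1.19045829 1.22724538 0.03841649]
[[433. 208.]
 [305. 273.]]
```

```bash
python3 -m crank '{"translation":[[0,0,-6],[0,-5,-6],[0,-8,0],[0,-5,0],[0,0,0]],"roll":[0,0,0,0,0],"fingers":[0.1,0.1,0.1,0.1,0.1]}' 20; python3 - <<'E'
from h import *
s,p,r=st(); print(s['moment'])
import numpy as np
for c in ['scene','side','wrist']: snap(c,c+'12')
a=cv2.imread('pics/scene12.png')[120:230,250:400]; b=cv2.imread('pics/side12.png')[150:270,240:370]; w=cv2.imread('pics/wrist12.png')
cv2.imwrite('pics/c12.png',np.vstack([np.hstack([cv2.resize(a,(410,300),interpolation=2),cv2.resize(b,(325,300),interpolation=2)]),np.hstack([cv2.resize(w,(480,300)),np.zeros((300,255,3),np.uint8)])]))
E
```

```text
clock: 26.15
position: [0.5588, -0.0942, 0.1416]
ee_rot: [-0.001, 0.029, 1.0, 0.0]
contact_force: [0.1, -0.2, -5.6]
width: 0.0133
gripper_force: 19.7
[ 0.01490294 -0.03458865  0.03830551]
```

View pics/c12.png

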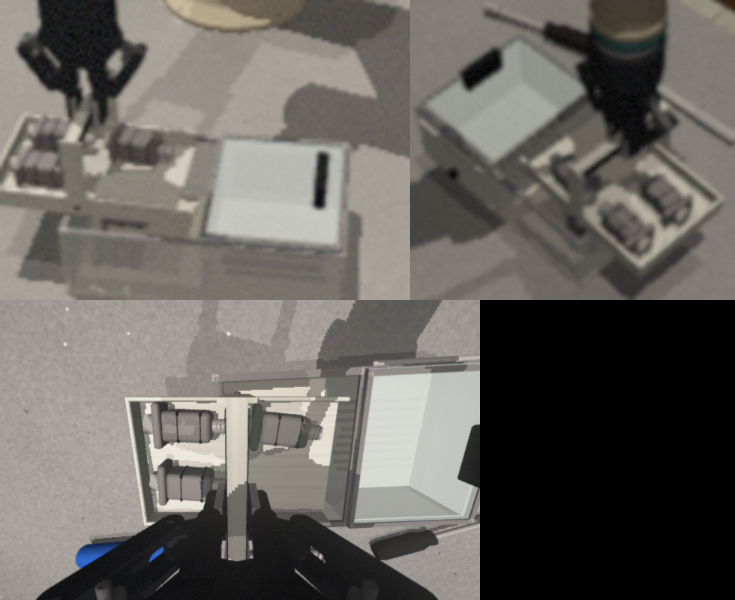

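The composite shows the tray level with all three bolts in it. Its lip sits about 12 mm short of the cover's front edge, so it was resting on the cover edge before. In the wrist part the lip is at (340,460) and the cover edge at (355,460).

```bash
python3 - <<'E'
from h import *
ci=camera_info('wrist')
f=lambda l:[((u)/.75,(v-300)/.75) for u,v in l]
P=lambda n,l,z:print(n,ray(ci,f(l),z)[:,:2].round(3).tolist())
P('tray back wall top',[(127,398),(145,523)],.112)
P('tray lip corners wall top',[(349,399)],.115)
P('tray lip low corner',[(334,520)],.096)
P('cover edge',[(361,370),(348,523)],.0985)
P('rim corner -x-y',[(215,377)],.092)
P('bar top ends',[(237,398),(237,558)],.19)
P('organizer +y rim... x-wall',[(361,370),(475,360)],.092)
E
```

```text
tray back wall top [[0.487, -0.188], [0.618, -0.195]]
tray lip corners wall top [[0.499, 0.011]]
tray lip low corner [[0.637, 0.017]]
cover edge [[0.475, 0.028], [0.641, 0.032]]
rim corner -x-y [[0.473, -0.109]]
bar top ends [[0.49, -0.089], [0.597, -0.095]]
organizer +y rim... x-wall [[0.475, 0.031], [0.472, 0.137]]
```

```bash
python3 -m crank '{"translation":[[0,0,3],[0,0,1.5],[0,0,0]],"roll":[0,0,0],"fingers":[0.1,0.1,0.1]}' 20; python3 -m crank '{"translation":[[0,3,1],[0,3,1],[0,0,0]],"roll":[0,0,0],"fingers":[0.1,0.1,0.1]}' 20; python3 - <<'E'
from h import *
print(st()[0]['moment'])
E
```

```text
clock: 26.6
position: [0.5597, -0.0927, 0.1396]
ee_rot: [0.001, 0.028, 1.0, -0.0]
contact_force: [-2.0, 1.2, 4.8]
width: 0.0135
gripper_force: 20.9
clock: 26.9
position: [0.5601, -0.0886, 0.1385]
ee_rot: [0.001, 0.027, 1.0, -0.002]
contact_force: [-4.1, -3.2, 8.2]
width: 0.0135
gripper_force: 29.7
[-0.75147733  0.55271472 -0.03192686]
```

```bash
python3 -m crank '{"translation":[[0,3,2],[0,3,2],[0,0,0]],"roll":[0,0,0],"fingers":[0.1,0.1,0.1]}' 20; python3 - <<'E'
from h import *
print(st()[0]['moment'])
im,ci=snap('side','d13')
im,ci=snap('wrist','w13')
# tray back wall position: bright columns along row
g=cv2.cvtColor(im,cv2.COLOR_BGR2GRAY); 
for v in (160,200,240): print(v,[int(x) for x in g[v,140:500:8]])
E
```

```text
clock: 27.2
position: [0.5607, -0.0831, 0.1368]
ee_rot: [0.002, 0.027, 1.0, -0.003]
contact_force: [-6.2, -2.2, 19.0]
width: 0.0135
gripper_force: 49.6
[-0.95539475  0.99023573 -0.08077805]
160 [162, 165, 198, 76, 104, 178, 139, 120, 143, 152, 133, 133, 133, 133, 131, 132, 98, 119, 114, 108, 69, 197, 206, 200, 186, 69, 78, 126, 116, 125, 123, 119, 115, 175, 133, 134, 197, 108, 96, 94, 95, 130, 144, 217, 217]
200 [170, 171, 162, 144, 73, 108, 230, 125, 232, 232, 233, 232, 233, 212, 206, 204, 203, 203, 202, 201, 161, 194, 204, 198, 127, 111, 113, 115, 112, 142, 142, 141, 141, 143, 150, 222, 108, 108, 105, 104, 80, 80, 175, 216, 215]
240 [164, 170, 167, 167, 77, 72, 183, 110, 120, 134, 136, 109, 135, 132, 133, 53, 83, 83, 85, 97, 135, 191, 202, 196, 108, 140, 138, 138, 138, 136, 138, 138, 141, 140, 138, 121, 107, 106, 108, 108, 79, 93, 218, 217, 219]
```

```bash
python3 -m crank '{"translation":[[0,0,0],[0,0,0],[0,2,1],[0,2,1],[0,0,0]],"roll":[0,0,0,0,0],"fingers":[0.18,0.18,0.18,0.18,0.18]}' 20; python3 - <<'E'
from h import *
print(st()[0]['moment'])
E
python3 -m crank '{"translation":[[0,2,1],[0,2,1],[0,0,0]],"roll":[0,0,0],"fingers":[0.2,0.2,0.2]}' 20; python3 - <<'E'
from h import *
print(st()[0]['moment'])
im,ci=snap('wrist','w14')
g=cv2.cvtColor(im,cv2.COLOR_BGR2GRAY); 
for v in (160,200,240): print(v,[int(x) for x in g[v,140:500:8]])
E
```

```text
clock: 27.8
position: [0.5614, -0.0771, 0.133]
ee_rot: [0.002, 0.028, 1.0, -0.001]
contact_force: [-2.0, 1.4, 9.8]
width: 0.0152
gripper_force: 18.0
[-0.08623212  0.44746836 -0.00244084]
clock: 28.1
position: [0.5607, -0.0725, 0.1283]
ee_rot: [0.0, 0.028, 1.0, 0.0]
contact_force: [-0.2, 1.4, 0.8]
width: 0.017
gripper_force: 0.8
[ 0.07300099 -0.06810721  0.028812  ]
160 [72, 108, 162, 114, 136, 58, 151, 151, 148, 129, 125, 125, 125, 116, 110, 109, 107, 124, 196, 196, 45, 188, 196, 193, 191, 79, 80, 120, 119, 117, 81, 164, 208, 135, 163, 109, 108, 95, 95, 97, 105, 147, 217, 218, 217]
200 [73, 72, 112, 157, 143, 108, 144, 231, 146, 231, 231, 202, 202, 202, 200, 200, 198, 197, 196, 196, 54, 186, 195, 193, 188, 113, 114, 110, 111, 139, 141, 140, 137, 135, 144, 108, 108, 107, 108, 134, 98, 208, 220, 220, 220]
240 [226, 74, 100, 104, 225, 146, 70, 55, 57, 56, 57, 63, 61, 65, 61, 101, 110, 111, 139, 143, 54, 184, 195, 190, 182, 134, 138, 138, 137, 138, 137, 137, 140, 146, 107, 108, 106, 107, 106, 79, 96, 219, 220, 220, 220]
```

```bash
python3 - <<'E'
from h import *
im,ci=snap('scene','s14'); old=cv2.imread('pics/scene12.png')
for n,I in(('old',old),('new',im)):
    g=cv2.cvtColor(I,cv2.COLOR_BGR2GRAY).astype(int); print(n)
    for c in range(250,340,8): print(c,g[168:214:2,c].tolist())
print(proj(ci,[[.629,-.19,.112],[.629,.0,.112],[.629,-.19,.09],[.629,0,.09]]).round().tolist())
E
```

```text
old
250 [161, 162, 161, 162, 173, 178, 145, 98, 92, 108, 172, 126, 114, 115, 154, 158, 162, 162, 165, 166, 164, 162, 160]
258 [92, 105, 155, 154, 146, 122, 105, 66, 63, 71, 128, 155, 116, 114, 140, 155, 152, 146, 144, 143, 140, 144, 142]
266 [113, 69, 68, 74, 131, 141, 141, 100, 73, 71, 112, 199, 125, 115, 113, 96, 80, 77, 75, 79, 79, 77, 77]
274 [159, 184, 141, 114, 110, 113, 113, 111, 115, 112, 112, 128, 128, 114, 113, 102, 132, 124, 149, 106, 103, 106, 106]
282 [99, 149, 107, 111, 119, 185, 185, 180, 123, 106, 104, 143, 149, 109, 106, 103, 94, 94, 132, 116, 112, 114, 112]
290 [113, 92, 75, 72, 90, 112, 123, 108, 128, 136, 134, 136, 135, 125, 112, 112, 80, 89, 120, 129, 105, 105, 99]
298 [120, 111, 99, 65, 64, 63, 148, 141, 135, 132, 134, 135, 134, 144, 107, 112, 104, 70, 109, 137, 105, 101, 100]
306 [104, 80, 68, 67, 68, 71, 88, 122, 138, 135, 133, 133, 135, 133, 122, 112, 111, 111, 114, 102, 115, 112, 112]
314 [127, 114, 113, 130, 133, 163, 178, 204, 205, 202, 151, 133, 135, 140, 151, 115, 110, 112, 111, 107, 93, 111, 117]
322 [148, 95, 118, 133, 133, 132, 131, 132, 131, 134, 127
[... 1067 characters left out ...]
132, 136, 122, 113, 114, 139, 104, 99, 99]
306 [142, 114, 135, 120, 116, 98, 68, 61, 67, 144, 136, 134, 133, 132, 133, 133, 136, 133, 112, 134, 114, 113, 109]
314 [155, 103, 130, 143, 104, 107, 115, 150, 172, 112, 108, 132, 135, 134, 134, 131, 133, 128, 122, 108, 116, 111, 115]
322 [164, 105, 120, 126, 134, 119, 123, 129, 130, 132, 127, 131, 136, 189, 210, 171, 142, 141, 133, 127, 98, 116, 127]
330 [142, 132, 139, 138, 147, 155, 166, 172, 177, 180, 182, 183, 185, 189, 191, 194, 196, 198, 196, 128, 99, 103, 116]
338 [162, 137, 188, 189, 185, 184, 185, 184, 184, 185, 185, 188, 189, 198, 199, 198, 196, 196, 196, 150, 108, 96, 106]
[[245.0, 193.0], [312.0, 198.0], [246.0, 198.0], [312.0, 204.0]]
```

```bash
cat >> h.py <<'E'
def rayx(ci,uv,x):
    a=ray(ci,uv,0.);b=ray(ci,uv,.1); return a+(b-a)*((x-a[:,0])/(b[:,0]-a[:,0]))[:,None]
def wall(I,ci,x=.629,cols=range(250,312,4),r=(180,214)):
    "lower edge of the band of grey 105..119 (tray's +x outer wall) per column -> y,z"
    g=cv2.cvtColor(I,cv2.COLOR_BGR2GRAY).astype(float); o=[]
    for c in cols:
        k=((g[r[0]:r[1],c]>105)&(g[r[0]:r[1],c]<119)).astype(int)
        best=None;s=None
        for i,v in enumerate(list(k)+[0]):
            if v and s is None:s=i
            if not v and s is not None:
                if i-s>=3 and best is None: best=(s,i-1)
                s=None
        if best: o.append((c,r[0]+best[0],r[0]+best[1]))
    o=np.array(o); t=rayx(ci,o[:,[0,1]],x); b=rayx(ci,o[:,[0,2]],x)
    for a,p,q in zip(o,t,b): print(a.tolist(),'top',p[1:].round(3).tolist(),'bot',q[1:].round(3).tolist())
    print('slope deg top',np.degrees(np.arctan(np.polyfit(t[:,1],t[:,2],1)[0])).round(1))
E
python3 - <<'E'
from h import *
ci=camera_info('scene')
for f in ('scene12','s14'): print(f); wall(cv2.imread(f'pics/{f}.png'),ci)
E
```

```text
scene12
[250, 191, 194] top [-0.174, 0.12] bot [-0.175, 0.108]
[254, 191, 194] top [-0.162, 0.121] bot [-0.164, 0.11]
[258, 192, 195] top [-0.151, 0.118] bot [-0.153, 0.107]
[262, 192, 195] top [-0.14, 0.119] bot [-0.141, 0.108]
[270, 194, 196] top [-0.117, 0.114] bot [-0.118, 0.107]
[274, 180, 189] top [-0.101, 0.166] bot [-0.104, 0.134]
[278, 180, 194] top [-0.09, 0.167] bot [-0.094, 0.117]
[282, 194, 197] top [-0.083, 0.118] bot [-0.084, 0.107]
[286, 195, 199] top [-0.072, 0.115] bot [-0.073, 0.1]
[290, 181, 183] top [-0.057, 0.167] bot [-0.058, 0.16]
[294, 195, 199] top [-0.049, 0.118] bot [-0.05, 0.103]
[298, 196, 199] top [-0.038, 0.115] bot [-0.039, 0.104]
[302, 196, 200] top [-0.027, 0.116] bot [-0.027, 0.101]
[306, 197, 205] top [-0.016, 0.114] bot [-0.017, 0.084]
[310, 197, 205] top [-0.005, 0.115] bot [-0.005, 0.085]
slope deg top -1.1
s14
[250, 187, 190] top [-0.172, 0.134] bot [-0.173, 0.123]
[254, 188, 191] top [-0.161, 0.132] bot [-0.162, 0.121]
[258, 189, 192] top [-0.15, 0.129] bot [-0.151, 0.118]
[262, 191, 194] top [-0.139, 0.123] bot [-0.14, 0.112]
[266, 192, 195] top [-0.128, 0.121] bot [-0.129, 0.109]
[270, 193, 196] top [-0.117, 0.118] bot [-0.118, 0.107]
[274, 194, 198] top [-0.106, 0.115] bot [-0.107, 0.1]
[278, 185, 196] top [-0.092, 0.149] bot [-0.095, 0.109]
[282, 180, 200] top [-0.079, 0.168] bot [-0.085, 0.095]
[286, 198, 202] top [-0.073, 0.104] bot [-0.074, 0.089]
[290, 199, 203] top [-0.061, 0.101] bot [-0.062, 0.086]
[294, 199, 204] top [-0.05, 0.103] bot [-0.051, 0.084]
[298, 201, 204] top [-0.039, 0.096] bot [-0.04, 0.085]
[302, 202, 205] top [-0.028, 0.094] bot [-0.028, 0.082]
[306, 203, 205] top [-0.017, 0.091] bot [-0.017, 0.084]
[310, 204, 206] top [-0.005, 0.089] bot [-0.006, 0.081]
slope deg top -14.9
```

```bash
python3 -m crank '{"translation":[[0,3,1.5],[0,3,1.5],[0,3,1.5],[0,3,1.5],[0,0,0]],"roll":[0,0,0,0,0],"fingers":[0.21,0.22,0.23,0.24,0.24]}' 20; python3 - <<'E'
from h import *
print(st()[0]['moment'])
im,ci=snap('scene','s15'); wall(im,ci,cols=range(250,312,8))
E
```

```text
clock: 28.7
position: [0.5609, -0.0603, 0.122]
ee_rot: [-0.0, 0.028, 1.0, 0.0]
contact_force: [-0.2, 0.9, -0.4]
width: 0.0203
gripper_force: 0.5
[ 0.1222359  -0.03327861  0.01720513]
[250, 184, 187] top [-0.171, 0.145] bot [-0.172, 0.134]
[258, 187, 190] top [-0.149, 0.137] bot [-0.15, 0.126]
[266, 190, 194] top [-0.127, 0.128] bot [-0.129, 0.113]
[274, 194, 197] top [-0.106, 0.115] bot [-0.107, 0.104]
[282, 184, 201] top [-0.08, 0.154] bot [-0.085, 0.091]
[290, 180, 183] top [-0.057, 0.17] bot [-0.058, 0.16]
[306, 208, 213] top [-0.017, 0.072] bot [-0.018, 0.052]
slope deg top -12.6
```

```bash
python3 -m crank '{"translation":[[0,3,2],[0,3,2],[0,3,2],[0,0,0],[0,0,0],[0,0,0]],"roll":[0,0,0,0,0,0],"fingers":[0.25,0.26,0.26,0.26,0.26,0.26]}' 20; python3 - <<'E'
from h import *
print(st()[0]['moment'])
im,ci=snap('scene','s16'); wall(im,ci,cols=range(250,312,8))
w,_=snap('wrist','w16'); a=cv2.imread('pics/w13.png')
for I in (a,w):
    g=cv2.cvtColor(I,cv2.COLOR_BGR2GRAY)
    print('\n'.join(''.join('#' if x<90 else '+' if x<150 else '.' for x in g[r,140:520:5]) for r in range(110,300,10)));print()
E
```

```text
clock: 29.35
position: [0.5614, -0.0517, 0.1163]
ee_rot: [-0.0, 0.028, 1.0, 0.0]
contact_force: [-0.1, 3.3, -1.3]
width: 0.0222
gripper_force: 1.7
[ 0.47000454 -0.00793028 -0.01440207]
[258, 184, 188] top [-0.148, 0.148] bot [-0.149, 0.133]
[266, 189, 192] top [-0.127, 0.132] bot [-0.128, 0.121]
[274, 193, 197] top [-0.105, 0.119] bot [-0.107, 0.104]
[282, 191, 202] top [-0.082, 0.129] bot [-0.085, 0.088]
[290, 180, 189] top [-0.057, 0.17] bot [-0.059, 0.138]
[298, 208, 211] top [-0.04, 0.069] bot [-0.041, 0.058]
[306, 208, 213] top [-0.017, 0.072] bot [-0.018, 0.052]
slope deg top -25.0
...............+++++++++++++++++++++++++++++++++++++++.+++++++++++#+#+......
...............+++++++++++++++++++.....................+.+++++++++++++......
..............................+.........................+++++++++++#+.......
...+##++..++##+++......................#+++++..........++++++++++#+#+.......
....##++..++#++++#+#+######+....+......######+........+++++++++++#+#+.......
....###...++#...++++++++++#+++++#......####+++++++++++++++.++++++++++.......
....+##...++#+...#.....+++#....+#......####
[... 1721 characters left out ...]
.......
................................###+.....###########+++#+++#+...............
...............................+###+....++##########+++++++#+...............
...........................+++++###+....++##########++++++##+...............
............................++++###+...+######+++++++++++###+...............
+...........................+###+##+++++####+++++++++++++###+...............
++........................######.###++++#####++++++++++++##++...............
+........................#######.###++++######+++++++++++###................
++......................########.###++++#######++++++++++###................
++............#####...+#############++++#########+++########................
```

```bash
python3 -m crank '{"translation":[[0,-4,-3],[0,-4,-3],[0,-3,-3],[0,0,-2],[0,0,0],[0,0,0]],"roll":[0,0,0,0,0,0],"fingers":[0.26,0.26,0.26,0.26,0.26,0.26]}' 20; cat >> h.py <<'E'
def asc(w,c=(140,520,5),r=(110,300,10)):
    g=cv2.cvtColor(w,cv2.COLOR_BGR2GRAY)
    print('\n'.join(''.join('#' if x<90 else '+' if x<150 else '.' for x in g[i,c[0]:c[1]:c[2]]) for i in range(*r)))
E
python3 - <<'E'
from h import *
print(st()[0]['moment'])
im,ci=snap('scene','s17'); wall(im,ci,cols=range(250,312,8))
w,_=snap('wrist','w17'); asc(w)
E
```

```text
clock: 30.05
position: [0.5614, -0.0634, 0.1277]
ee_rot: [0.001, 0.028, 1.0, -0.0]
contact_force: [1.8, 0.7, 0.6]
width: 0.0223
gripper_force: 0.6
[ 0.20799221 -0.07861018  0.04938709]
[250, 183, 186] top [-0.17, 0.149] bot [-0.171, 0.138]
[258, 186, 190] top [-0.149, 0.14] bot [-0.15, 0.126]
[266, 190, 194] top [-0.127, 0.128] bot [-0.129, 0.113]
[274, 194, 197] top [-0.106, 0.115] bot [-0.107, 0.104]
[282, 185, 201] top [-0.08, 0.15] bot [-0.085, 0.091]
[290, 201, 203] top [-0.062, 0.094] bot [-0.062, 0.086]
[306, 208, 213] top [-0.017, 0.072] bot [-0.018, 0.052]
slope deg top -24.4
........+++++++++++++++++#+++++++++++++++++++++++++++++++++++#+#+...........
....+......+++++++++++++++++++........................+++++++#+#+...........
.........................++++++++....................++++++++#+++...........
.................................##......#######+....++++++++++++...........
+................................##......###+++++++++#####++++#+............
+...............................+##......###++++++++#####+++++#+............
++...............................##......###++
[... 254 characters left out ...]
.......
+++..............................##.....+++++++++#######+++++#+.............
+++...........................+++##.....++++++++++###++++#+#+#+.............
++++........................+++++##.....+++++++++++##++++#####+.............
++++........................+++++##...+++++++++++++######++###+.............
++++........................+###.##+++++##+++++++++++++++++###..............
++++......................######.##+++++#####++++++++++++++###..............
+++++....................#######.##+++++#########++++++++++###..............
+++++...................########.##+++++#######++++++++++++###..............
#+++++........#####...+############+++++#########+++#########+..............
```

```bash
python3 -m crank '{"translation":[[0,-4,-2],[0,-5,-2],[0,-5,-2],[0,-5,-2],[0,-5,-1],[0,-4,-1],[0,0,0]],"roll":[0,0,0,0,0,0,0],"fingers":[0.26,0.25,0.24,0.23,0.22,0.22,0.22]}' 20; python3 - <<'E'
from h import *
print(st()[0]['moment'])
im,ci=snap('scene','s18'); wall(im,ci,cols=range(250,312,8))
w,_=snap('wrist','w18'); asc(w)
E
```

```text
clock: 30.85
position: [0.5593, -0.0919, 0.1374]
ee_rot: [-0.0, 0.028, 1.0, -0.0]
contact_force: [0.2, 1.0, -0.4]
width: 0.0186
gripper_force: 0.4
[ 0.08814523 -0.02204939 -0.01209862]
[250, 190, 193] top [-0.173, 0.123] bot [-0.175, 0.112]
[258, 191, 195] top [-0.151, 0.122] bot [-0.153, 0.107]
[266, 193, 197] top [-0.128, 0.117] bot [-0.13, 0.102]
[274, 194, 198] top [-0.106, 0.115] bot [-0.107, 0.1]
[282, 187, 189] top [-0.081, 0.143] bot [-0.081, 0.136]
[290, 197, 200] top [-0.061, 0.109] bot [-0.062, 0.098]
[298, 198, 201] top [-0.038, 0.108] bot [-0.039, 0.096]
[306, 199, 205] top [-0.016, 0.106] bot [-0.017, 0.084]
slope deg top -5.5
.+.........++.+++++++++++++++++#++++++++++++++++++++++++++++++++++++#+#+....
...+.........++.++++++++++++++++++++...................++++++++++++++#++....
...+++++++++++++++++++++.......+++++++++++..............++++++..+++++#++....
..+..##++...............................++##++......+####++++++++++#+#+.....
.....###+........................#......++##++++++#++++#####+++++++#+#+.....
.....+##++.......................#......#+##++++++#+++#####......#
[... 311 characters left out ...]
+......
.......##++......................#.....++++++++++++++++....##++++++#+.......
.......###++..................+++#.....+++++++++++++++++++#++...+#+#+.......
.......+##+..................++++#.....+++++++++++++++++++##++#++###+.......
........##++................+++++#.....#+++++++++++++++++++++++++###+.......
........##++.................+##.+..+++###+++++++++++++++++++++++###........
........+##++..............#####.++++++######+++++++++++++++++++####........
.........##++.............######.++++++######+++++++++++++++++++####........
.+.......##++............#######.++++++########+++++#####+++++++###+........
..+......+###########+##########+#+++++####################+++++###.........
```

```bash
python3 -m crank '{"translation":[[0,0,0],[0,0,0],[0,0,0],[0,0,-3],[0,0,-5],[0,0,-5],[0,0,0],[0,0,0]],"roll":[0,0,0,0,0,0,0,0],"fingers":[0.1,0.1,0.1,0.1,0.1,0.1,0.1,0.1]}' 30; python3 - <<'E'
from h import *
import time
f=[]
for i in range(5):
    s=st()[0]; f.append(list(s['contact_force'])+list(s['moment'])); w,ci=snap('wrist')
print(np.mean(f,0).round(2)); cv2.imwrite('pics/w19.png',w); asc(w)
im,ci=snap('scene','s19'); wall(im,ci,cols=range(250,312,8))
E
```

```text
clock: 31.75
position: [0.5595, -0.0909, 0.1505]
ee_rot: [0.0, 0.028, 1.0, 0.0]
contact_force: [0.0, -0.4, -2.9]
width: 0.0132
gripper_force: 29.6
[ 0.2   0.04 -3.34 -0.03 -0.05  0.01]
.+++.......+++.+++++++++++++++++++++++++++++++++++++++++++++++++++#+++......
.+..+.+.+..+..++.+++++++++++++++++++..................+++++++++++++#++......
....+++++++++++++++++++++++++++++++++++++.............+++++++++++++#+.......
...+..+##+.............................++++##+#.......+###++..+++#+#+.......
.......##.+.....................#......++++#+++++++#+++#####+++++#+++.......
.......###+.....................#.....+++#++#++++++#++######.++.+#++........
++.....+##+.....................+.....+++#+++++++++#+######+..++++#+........
........##++....................#.....+++#++#++++++#######++.+++#+#+........
+.......##++....................+.....+++++.#++...++++++.....+++#+++........
........###+....................+.....+++++.+++++++++++......+#+##+.........
........+##+....................+.....+++++++++++++++++.......+++#+.........
.........##++..................++.....#+++++++++++++++++++++++#++#+.
[... 310 characters left out ...]
......
..+.......###+.............######+++++######+++++++++++++++++++###..........
...+....+.+##+............#######+++++#######+++++++++++++++++###+..........
...++..+...###########+##########+++++###########################+..+.++++++
[250, 188, 191] top [-0.172, 0.131] bot [-0.174, 0.12]
[258, 189, 192] top [-0.15, 0.129] bot [-0.151, 0.118]
[266, 190, 193] top [-0.127, 0.128] bot [-0.128, 0.117]
[274, 191, 194] top [-0.105, 0.127] bot [-0.106, 0.115]
[282, 191, 193] top [-0.082, 0.129] bot [-0.083, 0.121]
[290, 193, 196] top [-0.06, 0.124] bot [-0.061, 0.113]
[298, 194, 197] top [-0.038, 0.122] bot [-0.038, 0.111]
[306, 195, 198] top [-0.015, 0.121] bot [-0.016, 0.11]
slope deg top -3.4
```

```bash
python3 -m crank '{"translation":[[0,-2,5],[0,0,5],[0,0,2],[0,2,1],[0,2,1],[0,2,1],[0,2,1],[0,2,1]],"roll":[0,0,0,0,0,0,0,0],"fingers":[0.1,0.1,0.16,0.18,0.18,0.18,0.19,0.2]}' 20; python3 -m crank '{"translation":[[0,2,1],[0,3,1.5],[0,3,1.5],[0,3,1.5],[0,3,1.5],[0,3,1.5],[0,0,0],[0,0,0]],"roll":[0,0,0,0,0,0,0,0],"fingers":[0.2,0.21,0.22,0.23,0.24,0.24,0.24,0.24]}' 20; python3 - <<'E'
from h import *
print(st()[0]['moment'])
im,ci=snap('scene','s20'); wall(im,ci,cols=range(250,312,8))
w,_=snap('wrist','w20'); asc(w)
E
```

```text
clock: 32.85
position: [0.5601, -0.0826, 0.1335]
ee_rot: [0.0, 0.028, 1.0, 0.0]
contact_force: [-0.7, 1.7, 0.7]
width: 0.0172
gripper_force: 0.6
clock: 33.65
position: [0.5613, -0.0669, 0.1252]
ee_rot: [0.001, 0.028, 1.0, -0.001]
contact_force: [1.3, -4.1, 2.6]
width: 0.0205
gripper_force: 2.3
[-0.68037869 -0.13116366 -0.00487783]
[250, 188, 191] top [-0.172, 0.131] bot [-0.174, 0.12]
[258, 190, 193] top [-0.15, 0.126] bot [-0.152, 0.114]
[266, 192, 195] top [-0.128, 0.121] bot [-0.129, 0.109]
[274, 194, 197] top [-0.106, 0.115] bot [-0.107, 0.104]
[282, 182, 196] top [-0.08, 0.161] bot [-0.084, 0.11]
[290, 188, 190] top [-0.059, 0.142] bot [-0.059, 0.135]
[298, 184, 186] top [-0.036, 0.158] bot [-0.036, 0.151]
[306, 201, 205] top [-0.016, 0.099] bot [-0.017, 0.084]
slope deg top 2.0
.++.+.+.++.++++++++++++++++++++++++++++++++++++++++++++++++++++++++.........
.....+.++...+++++++++++++++++++.......................++++++++++#++.........
..+...+.++.++++++++++++++++#+++++++....................+++++++#+#+..........
+.++.....................+++............##++..+######+#####+++#+#+........
[... 457 characters left out ...]
.......
##++..........................#+......+++++++++++++++++#++++++#++...........
##+++.........................+#......++++++++++++++++#++++#++#+............
##+++......................++++#......++++++++++++++++#++++#####............
###+++.....................++++#......++++++++++++++++#####+####............
+##+++.....................++###......+###++++++++++++++++++###+............
.###+++...................######...++++######+++++++++++++++###+............
.+##+++...................######++++++.#######++++++++++++++###.............
..###+++................+########+++++.########+++####++++++###.............
+.+##+++......######...##########+++++###################++####.............
```

```bash
python3 -m crank '{"translation":[[0,-5,-3],[0,-5,-3],[0,-6,-3],[0,-6,-3],[0,-5,-3],[0,0,0],[0,0,0]],"roll":[0,0,0,0,0,0,0],"fingers":[0.24,0.24,0.22,0.22,0.2,0.2,0.2]}' 20; python3 -m crank '{"translation":[[0,0,2],[0,2,2],[0,3,2],[0,3,2],[0,0,0]],"roll":[0,0,0,0,0],"fingers":[0.2,0.2,0.21,0.22,0.22]}' 20; python3 - <<'E'
from h import *
print(st()[0]['moment'])
im,ci=snap('scene','s21'); wall(im,ci,cols=range(250,312,8))
w,_=snap('wrist','w21'); asc(w,r=(110,230,10))
E
```

```text
clock: 34.45
position: [0.5594, -0.093, 0.14]
ee_rot: [0.0, 0.028, 1.0, 0.0]
contact_force: [-0.3, 1.2, 0.5]
width: 0.0174
gripper_force: 0.5
clock: 34.95
position: [0.5596, -0.0843, 0.1315]
ee_rot: [-0.0, 0.028, 1.0, 0.0]
contact_force: [0.8, 0.7, 0.3]
width: 0.0189
gripper_force: 0.4
[0.14119411 0.06680909 0.02586944]
[250, 190, 193] top [-0.173, 0.123] bot [-0.175, 0.112]
[258, 192, 194] top [-0.151, 0.118] bot [-0.152, 0.111]
[266, 193, 197] top [-0.128, 0.117] bot [-0.13, 0.102]
[274, 195, 199] top [-0.106, 0.112] bot [-0.108, 0.097]
[282, 180, 191] top [-0.079, 0.168] bot [-0.082, 0.129]
[290, 198, 203] top [-0.061, 0.105] bot [-0.062, 0.086]
[298, 199, 204] top [-0.039, 0.104] bot [-0.04, 0.085]
[306, 201, 205] top [-0.016, 0.099] bot [-0.017, 0.084]
slope deg top -6.1
........+.+...+++++++++++++++++++++++++++++++++++++++++++++++++++++#+#+.....
.........+.+++.+++++++++++++#+++++++...................+++++++++++++#++.....
.++.......+....++++++++++++++++++#+...................++++++++++++++#++.....
+.........................................++++++++++++++++++++++++#+#+......
...###++.........................#......+##++######+++####++++++++#+#+......
...###++.........................#......###++#++++++++####+.....++++++......
...+##++.........................#......#++++#+++++++#####+++..++++#+.......
....##.+.........................#......##+#+#++++++######.++++++#+#+.......
....###++........................#......++#+++++++#++++...+++++++###+.......
....+##++........................#......+++#+++++++++++...++++++++#++.......
.....##+++.......................#......+++++++++++++++...++#+++++#+........
.....###+.......................+#......++++++++++++++++++++..++#+#+........
```

```bash
python3 -m crank '{"translation":[[0,-5,-2],[0,-5,-3],[0,0,0],[0,0,0],[0,0,0],[0,0,0],[0,0,0],[0,0,0]],"roll":[0,0,0,0,0,0,0,0],"fingers":[0.2,0.2,0.2,0,0,0,0,0]}' 60; python3 -m crank '{"translation":[[0,0,-5],[0,0,-15],[0,0,-20],[0,0,-20],[0,0,0]],"roll":[0,0,0,0,0],"fingers":[0,0,0,0,0]}'; python3 - <<'E'
from h import *
go([.476,-.313,.19],1.286)
im,ci=snap('scene','s22'); wall(im,ci,cols=range(230,312,8),r=(160,214))
w,ci=snap('wrist','w22'); asc(w,r=(90,230,8))
E
```

```text
clock: 35.85
position: [0.5595, -0.0953, 0.1372]
ee_rot: [0.0, 0.028, 1.0, -0.0]
contact_force: [1.0, -0.7, 3.3]
width: 0.0131
gripper_force: 59.8
clock: 36.35
position: [0.5605, -0.0953, 0.1989]
ee_rot: [0.002, 0.028, 1.0, -0.0]
contact_force: [1.1, 0.1, -3.2]
width: 0.0129
gripper_force: 59.0
shift mm [  72.3 -222.1    8.7] tool y yaw 1.515 z [ 0.004 -0.001 -1.   ] q [-0.29  0.27  1.54  0.    1.33 -1.81] t 36.35
roll 0.229
[246, 175, 179] top [-0.177, 0.176] bot [-0.179, 0.162]
[254, 176, 180] top [-0.155, 0.175] bot [-0.157, 0.161]
[262, 177, 180] top [-0.133, 0.173] bot [-0.135, 0.163]
[270, 178, 181] top [-0.112, 0.172] bot [-0.113, 0.161]
[278, 169, 184] top [-0.087, 0.204] bot [-0.091, 0.153]
[286, 179, 192] top [-0.068, 0.173] bot [-0.071, 0.126]
[294, 179, 184] top [-0.046, 0.175] bot [-0.047, 0.157]
[302, 180, 185] top [-0.024, 0.173] bot [-0.025, 0.156]
[310, 181, 186] top [-0.003, 0.172] bot [-0.003, 0.154]
slope deg top -0.7
+++++.+++++++++++++++++++++++++++++++++++++++++++++++++#####+####.......++++
++++++++++++++++++++++++++++++++++++++++++++++++++++++++#####++#+++++++
[... 537 characters left out ...]
.......
....++..##++....................#.....+++++++++#++++#######++...............
...+....###+....................#.....+++++++++#++++#######+++++............
+....++.###+....................#.....+++++++#++++++######+++.+.............
.+....+.+##+....................#.....++++#+.#+++++######+#+..+.............
+....++..##+....................+.....++++...#++.++++++.......+.............
+..+.....##++...................+.....+++++++++++++++++......++.............
++.+...+.###+...................+.....+++++++++++++++++......#+.............
+..+..+..+##+...................#.....#++++++++++++++++++....#..............
+++.++....##+................+++#.....#++++++++++++++++++++++#..............
```

```bash
python3 -m crank '{"translation":[[12,-30,0],[12,-40,0],[12,-40,0],[12,-40,0],[12,-40,0],[12,-32,0],[0,0,0],[0,0,0]],"roll":[0,0,0,0,0,0,0.12,0.11],"fingers":[0,0,0,0,0,0,0,0]}'; python3 -m crank '{"translation":[[0,0,30],[0,0,40],[0,0,40],[0,0,20],[0,0,10],[0,0,0]],"roll":[0,0,0,0,0,0],"fingers":[0,0,0,0,0,0]}';python3 -m crank '{"translation":[[0,0,4],[0,0,4],[0,0,0]],"roll":[0,0,0],"fingers":[0,0,0]}'
```

```text
clock: 37.25
position: [0.4732, -0.3131, 0.1945]
ee_rot: [-0.002, 0.146, 0.989, 0.001]
contact_force: [0.7, 1.2, -3.5]
width: 0.0126
gripper_force: 59.2
clock: 37.85
position: [0.4735, -0.3114, 0.0545]
ee_rot: [-0.002, 0.142, 0.99, 0.001]
contact_force: [-0.4, -0.7, -2.8]
width: 0.0129
gripper_force: 59.6
clock: 38.15
position: [0.4752, -0.3128, 0.0494]
ee_rot: [0.0, 0.142, 0.99, -0.0]
contact_force: [0.8, 0.9, -3.6]
width: 0.013
gripper_force: 59.5
```

```bash
python3 -m crank '{"translation":[[0,0,2],[0,0,2],[0,0,0]],"roll":[0,0,0],"fingers":[0,0,0]}';python3 -m crank '{"translation":[[0,0,2],[0,0,0],[0,0,0],[0,0,0],[0,0,0],[0,0,-30],[0,0,-40],[0,0,-40]],"roll":[0,0,0,0,0,0,0,0],"fingers":[0,0,0.4,1,1,1,1,1]}'; python3 -m crank '{"translation":[[0,0,-40],[0,20,0],[0,40,0],[0,40,0],[0,40,0],[-10,20,0],[-10,0,0],[0,0,0]],"roll":[0,0,0,0,0,0,0,0],"fingers":[1,1,1,1,1,1,1,1]}'; python3 - <<'E'
from h import *
go([.56,-.04,.2],1.52)
w,ci=snap('wrist','w23'); print(proj(ci,[[.475,-.11,.092],[.641,-.11,.092],[.475,.03,.092],[.641,.03,.092],[.56,-.04,.006]]).round().tolist()); asc(w,c=(120,560,5),r=(0,300,8))
E
```

```text
clock: 38.45
position: [0.4753, -0.3129, 0.0453]
ee_rot: [0.0, 0.142, 0.99, -0.0]
contact_force: [0.1, 0.3, -1.6]
width: 0.0132
gripper_force: 59.9
clock: 39.25
position: [0.4745, -0.3123, 0.1533]
ee_rot: [-0.001, 0.142, 0.99, 0.001]
contact_force: [0.8, -1.4, 0.0]
width: 0.0853
gripper_force: 0.0
clock: 40.05
position: [0.5405, -0.1653, 0.1926]
ee_rot: [0.0, 0.142, 0.99, -0.0]
contact_force: [0.2, -0.1, -0.4]
width: 0.0852
gripper_force: 0.0
shift mm [ 16.5 125.7  -7.5] tool y yaw 1.286 z [ 0.001 -0.001 -1.   ] q [-0.42  0.27  1.55 -0.    1.32 -1.71] t 40.05
roll -0.234
[[353.0, 113.0], [391.0, 270.0], [512.0, 65.0], [525.0, 236.0], [415.0, 166.0]]
+++++.+..+.++.+....+++.+++++++.+++.++...++.+++++.............++++##################+++++
.+.+.+++.+++++...+.+.+++.+++++..+.+.++......+++++.....+...+.++++++#+#+####+#######+++.++
+.++++.+.+.++++++.++..+++++++++..+.+...+..+++++.+........+++++++##++####+######+##++++++
..+++++++.++..+.+.+....+..+++++++++..+..+...+++..+.++....++.++++#++++###+##+###+#+++++++
.....+..+++.+.+.++..+.++++++++....++.+.+.+++++++....+..++..+++++++++#+####+#+#####++++
[... 2239 characters left out ...]
.+......................................+##+++++++++++++++++++++++##++.#.++++
............+.......................................+#+++++++++++++++++###++++....++....
...................+###...............+.............+++++###++++######++....+.......+.++
..................#####..............................+++#####+++++.+...........+..++++++
...............+#######................................+########...........+++.++..++.+.
..............#########.................................#########.+.....+++###+++++++.+.
.............##########...........+.....................##########+++###++++.#++.+..+..+
+..........+###########....+...+.....++####+.........+..############......++.+.....++.++
```

```bash
python3 -m crank '{"translation":[[5,40,-3],[5,40,-4],[0,25,0],[0,0,0],[0,0,0],[0,0,0]],"roll":[0,0,0,-0.12,-0.11,0],"fingers":[1,1,1,1,1,1]}'; python3 - <<'E'
from h import *
w,ci=snap('wrist','w24'); s,p,r=st(); print(p)
# top-down at z=.03, 3 mm per cell: rows x .475->.645, cols y -.115->.04
xs=np.arange(.475,.645,.004); ys=np.arange(-.115,.04,.002)
g=cv2.cvtColor(w,cv2.COLOR_BGR2GRAY)
X,Y=np.meshgrid(xs,ys,indexing='ij'); q=proj(ci,np.c_[X.ravel(),Y.ravel(),np.full(X.size,.03)]).astype(np.float32).reshape(*X.shape,2)
m=cv2.remap(g,q[...,0],q[...,1],1)
print(q[0,0],q[-1,-1])
for x,row in zip(xs,m): print('%.3f'%x,''.join(' .:-=+*#%@'[::-1][min(9,int(v)//24)] for v in row))
E
```

```text
clock: 40.7
position: [0.5587, -0.0623, 0.1997]
ee_rot: [-0.0, 0.029, 1.0, -0.0]
contact_force: [0.2, -0.6, -0.4]
width: 0.0854
gripper_force: 0.0
[ 0.55879721 -0.06231308  0.19970983]
[264.7049  112.20624] [396.85962 241.01082]
0.475 +++++++++++++++++++++++++++++++++++++=++++++++++++++++++++++++++++++++========
0.479 ***++**+=++++++++++++++++++++++++++++++++++++++++++++++++++===========+++**++*
0.483 ***++*+====+++++++++++++++++++++++++++++++++++++++++++++++=============+++++**
0.487 ***++++==++++++-----======+=--======+=:..::::----:::::---:--------::--=+++++++
0.491 ***++*+++++++++=......................................................:=++++++
0.495 ***++*+++++++++-......................................................:=++++++
0.499 ***++++++++++++:......................................................:=++++++
0.503 ***++*+++++++++-......................................................:=++++++
0.507 ***++*++++++**#*--:............................................-++++++++++++**
0.511 ***+++++++++++*#++-........................................=**#*+++++======***
0.515 **+++*++++++++*
[... 2083 characters left out ...]
============++*+++**
0.615 ++++**+========:..   .  ........   .......... ...-====================+++++**+
0.619 +*++**++++++++-::.:.:.:::::.:::::::::::::::::::::::-++++++++++++++++++++***+++
0.623 *++++*++++++++-:::.:::::.:::::::::::::::::::::::::::::-+++++++++++++++++++++*+
0.627 *+++**++++++++=:::::::::::::::::::::::::::::::::::::::-++++++++++++++++****+++
0.631 ++++**++++++++=:::::::::::::::::::::::::::::::::::::::-++++++++++++++++*+*++++
0.635 +++++++++++++++++++++++++++++++++++++++++=====++++++++++++++++++++*+++********
0.639 ++++++++*************+***********+*+++***+*+*+*+++++++**++*++*++++************
0.643 ++++++++++++****+********+********+++++++++**+********+***********************
```

```bash
cat >> h.py <<'E'
def top(w,ci,x,y,z,dx=.004,dy=.002):
    xs=np.arange(*x,dx); ys=np.arange(*y,dy); g=cv2.cvtColor(w,cv2.COLOR_BGR2GRAY)
    X,Y=np.meshgrid(xs,ys,indexing='ij'); q=proj(ci,np.c_[X.ravel(),Y.ravel(),np.full(X.size,z)]).astype(np.float32).reshape(*X.shape,2)
    m=cv2.remap(g,q[...,0],q[...,1],1); print('y cols from',y[0],'step',dy)
    for a,row in zip(xs,m): print('%.3f'%a,''.join('@%#*+=-:. '[min(9,int(v)//24)] for v in row))
E
python3 -m crank '{"translation":[[10,-40,0],[10,-40,0],[10,-40,0],[10,-40,0],[10,-20,0],[0,0,0]],"roll":[0,0,0,0,0,0],"fingers":[1,1,1,1,1,1]}'; python3 - <<'E'
from h import *
w,ci=snap('wrist','w25'); s,p,r=st(); print(p)
top(w,ci,(.38,.60),(-.35,-.19),.02)
E
```

```text
clock: 41.35
position: [0.4974, -0.2417, 0.1997]
ee_rot: [-0.001, 0.032, 0.999, -0.0]
contact_force: [-0.6, 0.2, 0.5]
width: 0.0853
gripper_force: 0.0
[ 0.4982404  -0.2398673   0.19972257]
y cols from -0.35 step 0.002
0.380 --------=------------------=:.==================================================
0.384 ----=---------------------======================================================
0.388 ------------==---===------============================+=========================
0.392 ---------------------==---======================================================
0.396 ========-------------===========================================================
0.400 ....-==========--------=========================================================
0.404   .:::....:-=========-==-=======================================================
0.408          ..::.....::-===============--========================--================
0.412                 ........::-=*****+==----========================================
0.416                   .... :+--=********+===========================================
0.420       
[... 3202 characters left out ...]
----
0.568 .-#****=-----------------------------------------------:::----------------------
0.572 :+***+=-------------------------------------------------------------------------
0.576 -:-=+---------------------------------------------------------------------------
0.580 --:-----------------------------------------------------------------------------
0.584 --------------------------------------------------------------------------==----
0.588 --------------------------------------------------------------------------------
0.592 --------------------------------------------------------------------------------
0.596 ==------------------------------------------------------------------------------
```

```bash
python3 -m crank '{"translation":[[22,1,0],[23,1,0],[0,0,40],[0,0,45],[0,0,45],[0,0,35],[0,0,0],[0,0,0]],"roll":[0,0,0,0,0,0,0,0],"fingers":[0,0,0,0,0,0,0,0]}' 40; python3 - <<'E'
from h import *
go([.453,-.24,.012])
E
```

```text
clock: 42.2
position: [0.4549, -0.2332, 0.0352]
ee_rot: [-0.0, 0.028, 1.0, 0.0]
contact_force: [-0.0, 0.6, 0.8]
width: 0.0002
gripper_force: 0.0
shift mm [ 1.5 -7.  23.2] tool y yaw 1.515 z [-0.     0.001 -1.   ] q [-0.61  0.34  1.89  0.    0.91 -2.13] t 42.2
```

```bash
python3 -m crank '{"translation":[[0,-7,8],[0,0,8],[0,0,4],[0,0,0]],"roll":[0,0,0,0],"fingers":[0,0,0,0]}'; python3 -m crank '{"translation":[[0,0,2],[0,0,2],[0,0,0]],"roll":[0,0,0],"fingers":[0,0,0]}'
```

```text
clock: 42.6
position: [0.4538, -0.2405, 0.0147]
ee_rot: [-0.0, 0.028, 1.0, 0.0]
contact_force: [0.2, -0.1, 0.0]
width: 0.0001
gripper_force: 0.0
clock: 42.9
position: [0.454, -0.2405, 0.0108]
ee_rot: [-0.0, 0.028, 1.0, 0.0]
contact_force: [0.2, -0.8, -0.3]
width: -0.0002
gripper_force: 0.0
```

```bash
python3 -m crank '{"translation":[[0,0,2],[0,0,2],[0,0,0]],"roll":[0,0,0],"fingers":[0,0,0]}'; python3 -m crank '{"translation":[[0,0,1],[0,0,0]],"roll":[0,0],"fingers":[0,0]}'
```

```text
clock: 43.2
position: [0.4541, -0.2406, 0.0068]
ee_rot: [0.0, 0.028, 1.0, 0.0]
contact_force: [-0.5, -0.1, -0.2]
width: 0.0002
gripper_force: 0.0
clock: 43.4
position: [0.4542, -0.2406, 0.0066]
ee_rot: [0.0, 0.028, 1.0, -0.0]
contact_force: [-1.8, 0.1, 6.8]
width: -0.0001
gripper_force: 3.3
```

```bash
python3 -m crank '{"translation":[[-4,-1,0],[-5,-1,0],[-5,-1,0],[-5,-1,0],[-5,-1,0],[0,0,0]],"roll":[0,0,0,0,0,0],"fingers":[0,0,0,0,0,0]}'; python3 -m crank '{"translation":[[0,0,-40],[0,0,-45],[0,0,-45],[0,0,-45],[-20,0,0],[0,0,0]],"roll":[0,0,0,0,0,0],"fingers":[0,0,0,0,0,0]}'; python3 - <<'E'
from h import *
w,ci=snap('wrist','w26'); s,p,r=st(); print(p)
top(w,ci,(.40,.59),(-.34,-.18),.017)
E
```

```text
clock: 44.0
position: [0.4788, -0.2474, 0.0067]
ee_rot: [0.001, 0.028, 1.0, -0.0]
contact_force: [-0.5, 0.3, 5.3]
width: 0.0002
gripper_force: 2.6
clock: 44.6
position: [0.5002, -0.2489, 0.1826]
ee_rot: [0.002, 0.028, 1.0, -0.001]
contact_force: [0.4, -0.5, -0.0]
width: -0.0001
gripper_force: 0.0
[ 0.49797284 -0.24802107  0.18093919]
y cols from -0.34 step 0.002
0.400 ::-======--------================================================================
0.404 .:.....::..::-==-=--=============================================================
0.408      ..::........::--====================================:-======================
0.412            ........:...*****=====================================================
0.416           ........:#*=-++++++++++===============================================-
0.420           ...  ...*%=.......-==++++============================================--
0.424                  -%*.....    .-++++++-::::--==================================---
0.428                  *#-....    :=+++++++:::::--::::--===========================----
0.432                 =%+......
[... 2788 characters left out ...]
60 *****=------------------------------::....:-==+*****++=---------------=+**+******
0.564 ***+--------------------------------------:::...::-==-------------------=++++****
0.568 **=-----------------------------------------------:::------------------------=+++
0.572 *=-------------------------------------------------------------------------------
0.576 ---------------------------------------------------------------------------------
0.580 ------------------------------------=--------------------------------------------
0.584 -----------------------------------=******####*****+-----------------------------
0.588 -----------------------------------+*****#%%%#*****+-----------------------------
```

```bash
python3 -m crank '{"translation":[[19,11,0],[0,0,0],[0,0,0],[0,0,0],[0,0,0],[0,0,0],[0,0,0],[0,0,0]],"roll":[0.139,0.139,0.139,0.139,0.139,0.139,0.139,0.139],"fingers":[0.5,0.5,0.5,0.5,0.5,0.5,0.5,0.5]}' 60; python3 -m crank '{"translation":[[0,0,0],[0,0,0],[0,0,0],[0,0,0],[0,0,40],[0,0,40],[0,0,35],[0,0,0]],"roll":[0.139,0.139,0.139,0.139,0,0,0,0],"fingers":[0.5,0.5,0.5,0.5,0.5,0.5,0.5,0.5]}'; python3 - <<'E'
from h import *
go([.4785,-.237,-.008],-.15)
E
```

```text
clock: 45.45
position: [0.4774, -0.2352, 0.179]
ee_rot: [-0.002, 0.554, 0.833, -0.0]
contact_force: [0.1, -0.6, 0.5]
width: 0.0428
gripper_force: 0.0
clock: 46.25
position: [0.4737, -0.2327, 0.0603]
ee_rot: [-0.007, 0.759, 0.651, -0.002]
contact_force: [-0.6, 0.6, 0.4]
width: 0.0429
gripper_force: 0.0
shift mm [-4.   6.3 68.2] tool y yaw -0.153 z [-0.012  0.008 -1.   ] q [-0.59  0.34  1.81 -0.    1.01 -0.44] t 46.25
roll -0.003
```

```bash
python3 -m crank '{"translation":[[-4,5,25],[0,0,10],[0,0,0],[0,0,0]],"roll":[0,0,0,0],"fingers":[0.5,0.5,0.5,0.5]}';python3 - <<'E'
from h import *
go([.4785,-.237,-.008],-.15)
E
python3 -m crank '{"translation":[[0,0,12],[0,0,10],[0,0,8],[0,0,0]],"roll":[0,0,0,0],"fingers":[0.5,0.5,0.5,0.5]}'
```

```text
clock: 46.65
position: [0.4838, -0.2408, 0.0318]
ee_rot: [0.0, 0.759, 0.651, 0.0]
contact_force: [0.2, -0.2, -0.2]
width: 0.0427
gripper_force: 0.0
shift mm [ 2.9 -5.8 39.8] tool y yaw -0.153 z [ 0. -0. -1.] q [-0.59  0.38  1.83  0.    0.93 -0.44] t 46.65
roll -0.003
clock: 47.05
position: [0.4826, -0.2399, -0.0005]
ee_rot: [-0.002, 0.759, 0.651, -0.0]
contact_force: [0.4, 0.3, 0.2]
width: 0.0426
gripper_force: 0.0
```

```bash
python3 -m crank '{"translation":[[2,-4,0],[0,0,5],[0,0,5],[0,0,0],[0,0,0],[0,0,0],[0,0,0]],"roll":[0,0,0,0,0,0,0],"fingers":[0.5,0.5,0.5,0.5,0,0,0]}' 60;python3 -m crank '{"translation":[[0,0,0],[0,0,-10],[0,0,-20],[0,0,0]],"roll":[0,0,0,0],"fingers":[0,0,0,0]}'
```

```text
clock: 47.75
position: [0.4803, -0.2383, -0.0089]
ee_rot: [0.0, 0.759, 0.651, 0.0]
contact_force: [-0.3, -0.2, 0.7]
width: 0.0262
gripper_force: 59.0
clock: 48.15
position: [0.4819, -0.2393, 0.0233]
ee_rot: [0.003, 0.759, 0.651, 0.001]
contact_force: [0.1, -0.3, -0.2]
width: 0.0266
gripper_force: 59.0
```

```bash
python3 -m crank '{"translation":[[0,0,-40],[0,0,-45],[0,0,-45],[0,0,-25],[39,10,0],[39,10,0],[39,10,0],[39,10,0]],"roll":[0,0,0,0,0,0,0,0],"fingers":[0,0,0,0,0,0,0,0]}';python3 -m crank '{"translation":[[38,10,0],[0,0,0],[0,0,0],[0,0,0],[0,0,0],[0,0,0],[0,0,0],[0,0,0]],"roll":[0,-0.1395,-0.1395,-0.1395,-0.1395,-0.1395,-0.1395,-0.1395],"fingers":[0,0,0,0,0,0,0,0]}';python3 -m crank '{"translation":[[0,0,0],[0,0,0],[0,0,0],[0,0,0],[0,0,0],[0,0,0]],"roll":[-0.1395,-0.1395,-0.1395,-0.1395,-0.1395,0],"fingers":[0,0,0,0,0,0]}';python3 - <<'E'
from h import *
go([.557,-.057,.08],1.52)
w,ci=snap('wrist','w27'); top(w,ci,(.475,.645),(-.115,.05),.05)
E
```

```text
clock: 48.95
position: [0.5435, -0.0887, 0.1756]
ee_rot: [-0.0, 0.759, 0.651, -0.0]
contact_force: [0.5, -0.3, -1.2]
width: 0.0267
gripper_force: 59.4
clock: 49.75
position: [0.5587, -0.0539, 0.1753]
ee_rot: [-0.0, 0.362, 0.932, -0.0]
contact_force: [0.2, -0.1, -0.8]
width: 0.0264
gripper_force: 59.4
clock: 50.35
position: [0.5587, -0.054, 0.1754]
ee_rot: [-0.0, 0.025, 1.0, 0.0]
contact_force: [0.3, 0.8, -1.0]
width: 0.0266
gripper_force: 59.4
shift mm [ 1.4 -3.1 95.4] tool y yaw 1.521 z [-0.001  0.    -1.   ] q [-0.22  0.28  1.59  0.    1.28 -1.74] t 50.35
roll 0.001
y cols from -0.115 step 0.002
0.475 -==============================================================================****
0.479 +*+++++++++++++++++++++++++++++++++++++++++++++++++++++++++++=======+++++++++++****
0.483 +*++++=*+++++=++++++++++++++++++++++++++++++++++++++++++++++==--=====++++++++++****
0.487 +*++++=++===-====---=:.:::---=========....::.......:::----=--:::::::=++++++++++****
0.491 +*+++++++++======. .................................................:=+++++++++****
0.495 ++++++++++++++++=......................
[... 2674 characters left out ...]
+++::+*##*+=-----====+**=::......:=++++:.=+++++++++++++++++++++++*****
0.619 *++++++*+*****#*=#####*++==---+******####*-...........:+++++++++++++++++++++++*****
0.623 *++++++******#%%#######*+==-********#######*#*++++=-===++++++++++++++++++++++++****
0.627 *++++++*****#%%%########************#######%%##****++++++++++++++++++++++++++++***#
0.631 *#%%%%#****#%%%%###########################%%%#*##********+*+**+++**++*+++++++***#*
0.635 %%%%%%**##*#%%%############################%%%##***#####*+++++++++++++++++++++*****
0.639 %%%%%#*####%%%%#############################%%%#**#*#%%%%%*+++++++++++++++++++*#***
0.643 %%%%#######%%%##############################%%%#**###%%%%%%#++++++++++++++++++*#*#*
```

```bash
python3 -m crank '{"translation":[[0,-3,40],[0,0,40],[0,0,35],[0,0,20],[0,0,8],[0,0,0]],"roll":[0,0,0,0,0,0],"fingers":[0,0,0,0,0,0]}';python3 -m crank '{"translation":[[0,0,2],[0,0,2],[0,0,0]],"roll":[0,0,0],"fingers":[0,0,0]}'
```

```text
clock: 51.0
position: [0.5582, -0.0569, 0.0319]
ee_rot: [-0.001, 0.026, 1.0, 0.0]
contact_force: [0.0, 1.3, -0.9]
width: 0.0266
gripper_force: 59.4
clock: 51.3
position: [0.5596, -0.0571, 0.0298]
ee_rot: [0.001, 0.025, 1.0, -0.0]
contact_force: [-0.6, -0.1, -0.8]
width: 0.0267
gripper_force: 59.4
```

```bash
python3 -m crank '{"translation":[[0,0,0],[0,0,0],[0,0,0],[0,0,-20],[0,0,-40],[0,0,-45],[0,0,-45],[0,0,-20]],"roll":[0,0,0,0,0,0,0,0],"fingers":[0.5,0.5,0.5,0.5,0.5,1,1,1]}';python3 - <<'E'
from h import *
go([.475,-.312,.2],1.286)
w,ci=snap('wrist','w28'); top(w,ci,(.475,.645),(-.115,.05),.03)
E
```

```text
clock: 52.1
position: [0.561, -0.0575, 0.2038]
ee_rot: [0.004, 0.025, 1.0, -0.001]
contact_force: [0.1, -0.3, -0.3]
width: 0.0834
gripper_force: 0.0
shift mm [  73.3 -258.5    3.6] tool y yaw 1.521 z [ 0.008 -0.002 -1.   ] q [-0.23  0.26  1.54  0.    1.34 -1.75] t 52.1
roll 0.235
y cols from -0.115 step 0.002
0.475 ++++++++++++++++++++++++++++++++++++++++++++++++++++++++++++++++++++++++===========
0.479 ***++**+++==+++++++++++++++++++++++++++++++++++++++++++++++++==========++*++**++***
0.483 ***++*+=======++++++++++++++++++++++++++++++++++++++++++++++===========++++++++++**
0.487 ***++*+=====+++=::--:------===========:..::::::::::::::-----::::::::::-=++++++++++*
0.491 ***++**++++++++:.......................................................=++++++++++*
0.495 ***++**++++++++-......................................................:=+++++++++**
0.499 ***++*+++++++++=.....................................................::=++++++++++*
0.503 ***++**++++++++-................................................::....:=++++++++++*
0.507 ***++*++++++**#*-:.............................................
[... 2380 characters left out ...]
==-......:========+=-==++-............:-=================++*+++++++***
0.619 +*+++*+++++++++::::::::-------==:::::::::::::::::::::=++++++++++++++++++++*+++*+***
0.623 ++++**++++++++=:::::::::::------::::::::::::::::::::::::-++++++++++++++++*+*+++++**
0.627 **++**++++++++=::::::::::::::::::::::::::::::::::::::::::-++++++++++++++**+++**+***
0.631 **++**++++++++-::::::::::::::::::::::::::::::::::::::::::-+++++++++++++**+*++++*+**
0.635 +*+++*+++++++++++++++++++++++++++++++++++++=+============++++*+++++++++************
0.639 +*++*+++******************+******+*+*++++++++*++++++++++++++++++++++++++***********
0.643 ++***+++++++***********************************************************************
```

```bash
python3 -m crank '{"translation":[[10,-37,0],[10,-37,0],[11,-37,0],[10,-37,0],[11,-37,0],[10,-37,0],[11,-36,0],[0,0,0]],"roll":[0,0,0,0,0,0,0.12,0.115],"fingers":[1,1,1,1,1,1,1,1]}' 60; python3 - <<'E'
from h import *
go([.475,-.312,.048],1.286)
E
```

```text
clock: 52.95
position: [0.4713, -0.3155, 0.1979]
ee_rot: [-0.001, 0.147, 0.989, -0.001]
contact_force: [0.3, -0.2, -0.2]
width: 0.0854
gripper_force: 0.0
shift mm [ -2.6   4.8 149.9] tool y yaw 1.277 z [-0.001 -0.002 -1.   ] q [-0.71  0.27  1.54 -0.    1.34 -1.99] t 52.95
roll -0.009
```

```bash
python3 -m crank '{"translation":[[-3,5,40],[0,0,45],[0,0,40],[0,0,24],[0,0,0],[0,0,0],[0,0,0],[0,0,0]],"roll":[0,0,0,0,0,0,0,0],"fingers":[1,1,1,1,0,0,0,0]}'; python3 -m crank '{"translation":[[0,0,0],[0,0,0],[0,0,-10],[0,0,-20],[0,0,0]],"roll":[0,0,0,0,0],"fingers":[0,0,0,0,0]}'; python3 -m crank '{"translation":[[0,0,15],[0,0,10],[0,0,4],[0,0,0]],"roll":[0,0,0,0],"fingers":[0,0,0,0]}'
```

```text
clock: 53.75
position: [0.4786, -0.308, 0.0516]
ee_rot: [0.002, 0.142, 0.99, -0.001]
contact_force: [-0.1, 0.5, -0.1]
width: 0.0283
gripper_force: 0.0
clock: 54.25
position: [0.4788, -0.308, 0.0821]
ee_rot: [0.002, 0.142, 0.99, -0.001]
contact_force: [0.1, -0.4, -2.3]
width: 0.0126
gripper_force: 59.5
clock: 54.65
position: [0.4765, -0.3062, 0.0515]
ee_rot: [-0.001, 0.142, 0.99, 0.001]
contact_force: [-3.2, 1.8, 7.9]
width: 0.0125
gripper_force: 61.2
```

```bash
python3 -m crank '{"translation":[[0,0,0],[0,0,0],[0,0,0],[0,0,0],[0,0,-40],[0,0,-45],[0,0,-45],[0,0,-20]],"roll":[0,0,0,0,0,0,0,0],"fingers":[0.5,1,1,1,1,1,1,1]}'; python3 - <<'E'
from h import *
im,ci=snap('scene','s30'); w,cw=snap('wrist','w30')
top(w,cw,(.38,.60),(-.36,-.18),.02,.006,.003)
go([.567,.2,.2],1.52)
E
```

```text
clock: 55.45
position: [0.4792, -0.3085, 0.2054]
ee_rot: [0.003, 0.142, 0.99, -0.002]
contact_force: [0.2, -0.2, 0.2]
width: 0.0856
gripper_force: 0.0
y cols from -0.36 step 0.003
0.380 --=---===============--===================--==--=----==--===
0.386 ===-----==================================-----=-=-------==-
0.392 ======--=================================----====--======---
0.398 :-:...-=================================---===----=---=--=-=
0.404 .......:--:::=+===========================-------=--=--===--
0.410 .............::=-::::-=+*+===========-------------==-=---===
0.416 ............:.......:-:...:--+=====---------==-==-----=--===
0.422  .................::::....-:-+*++-=======------===----==----
0.428    ... ............:+:..::=-++++=::---::-======--===-----=-=
0.434           .........::..::=:+++++::::::::::-::..:=======--===
0.440             .......-:..::-=++++-::::::::::......:-::..:--===
0.446                 ..-:..::-.+++++::::::::::... .........-=---=
0.452                  .::.::-.=====:::::. ::::............=--=-==
0.458                  =:..::--=====.............
[... 989 characters left out ...]
*****+=-::::=====****************
0.554 =-----=*=.....*=-----------::.:-=+*****+=-=+++***+**********
0.560 ------+*.....+*-------------------::.:-=+***+---=***********
0.566 -----+*-....:*+--------------------------::.-------=****+***
0.572 -----==.....+*--------------------=------------------=+*****
0.578 ------:....:++---------------------------=----------=---+***
0.584 -------------------------------------------------=--=-----=+
0.590 ----------------------------------------------=-------------
0.596 -==-------------------------------------------------=-------
shift mm [ 58.8 512.8   2.7] tool y yaw 1.286 z [ 0.006 -0.005 -1.   ] q [-0.69  0.27  1.53  0.    1.34 -1.98] t 55.55
roll -0.234
```

```bash
python3 -m crank '{"translation":[[5,43,0],[5,43,0],[5,43,0],[5,43,0],[5,43,0],[5,43,0],[5,43,0],[5,43,0]],"roll":[0,0,0,0,0,0,0,0],"fingers":[0,0,0,0,0,0,0,0]}'; python3 -m crank '{"translation":[[5,43,0],[5,43,0],[5,43,0],[5,43,0],[0,0,0],[0,0,0],[0,0,0]],"roll":[0,0,0,0,-0.12,-0.114,0],"fingers":[0,0,0,0,0,0,0]}';python3 - <<'E'
from h import *
go([.567,.195,.086],1.52)
E
```

```text
clock: 56.35
position: [0.5347, 0.0361, 0.199]
ee_rot: [-0.001, 0.142, 0.99, -0.0]
contact_force: [0.1, 0.3, 0.5]
width: 0.0006
gripper_force: 0.0
clock: 57.05
position: [0.5638, 0.2053, 0.1987]
ee_rot: [-0.002, 0.025, 1.0, -0.0]
contact_force: [0.3, -0.2, 0.5]
width: 0.0001
gripper_force: 0.0
shift mm [ -4.1 -10.  112.7] tool y yaw 1.521 z [-0.004 -0.001 -1.   ] q [ 0.23  0.32  1.46  0.    1.36 -1.29] t 57.05
roll 0.001
```

```bash
python3 -m crank '{"translation":[[-4,0,35],[0,0,40],[0,0,38],[0,-15,0],[0,-10,0],[0,-10,0],[0,-10,0],[0,0,0]],"roll":[0,0,0,0,0,0,0,0],"fingers":[0,0,0,0,0,0,0,0]}'; python3 -m crank '{"translation":[[0,-10,0],[0,-12,0],[0,-15,0],[0,-15,0],[0,-15,0],[0,-12,0],[0,0,0]],"roll":[0,0,0,0,0,0,0],"fingers":[0,0,0,0,0,0,0]}'; python3 -m crank '{"translation":[[0,-10,0],[0,-10,0],[0,-8,0],[0,0,0]],"roll":[0,0,0,0],"fingers":[0,0,0,0]}'
```

```text
clock: 57.85
position: [0.5676, 0.1582, 0.0897]
ee_rot: [0.002, 0.026, 1.0, 0.0]
contact_force: [-0.5, -0.6, -0.4]
width: -0.0001
gripper_force: 0.0
clock: 58.55
position: [0.5615, 0.0785, 0.0875]
ee_rot: [-0.001, 0.026, 1.0, -0.001]
contact_force: [0.3, -0.2, -0.2]
width: -0.0005
gripper_force: 0.0
clock: 58.95
position: [0.5607, 0.0515, 0.0878]
ee_rot: [-0.0, 0.026, 1.0, -0.001]
contact_force: [0.2, 0.4, 0.3]
width: 0.0
gripper_force: 0.0
```

```bash
python3 - <<'E'
from h import *
w,ci=snap('wrist','w31'); top(w,ci,(.475,.66),(-.12,.18),.0985,.006,.004)
E
```

```text
y cols from -0.12 step 0.004
0.475 @@@:==+++=+++++=============++++++++++=======+++++++++*######*************=
0.481 @@-:++%**+#========::::::::::::::-::-----::=+-=-===============++========+=
0.487 @@::++%**+#========:::.::::::::::::::::-:..-+::::::::::::::::::------====+=
0.493 @::*++%**+#-======-:::....:::::::::::::-:..=+::::::::::::::::::---------=+=
0.499 @::+++%**+#-======-::-....:::::::::::::-:..=+::::::::::::::::::---------=+=
0.505 ::+=++%**+#-======:----------::::-------:..==::::::::::::::::::---------===
0.511 ..*=++%**+#-=====-:-::---------::-------:..=+----------------::---------=+=
0.517 .:==++#**+#======-:-::---------::-------:..=+----------------::---------=+=
0.523 :#==++#**+#-======:--:-------::::-------:..==::::::::::::::::::---------===
0.529 :===++#**+#=======--::---:-:-::::-------:..==::::::::::::::::::---------=+=
0.535 #+==++#**+*-=======::------:--:::---%%%%:..+=:::::------------:---------===
0.541 ====++#**+*-=======----------------%%%%%:::+=-----------------:---------+==
0.547 ====++#**+*-=====-------=----------%%%%%:::+=----------------::---------=+=
0.553
[... 770 characters left out ...]
%%%%@@@@@@@%%@@%%%%%%%%%%%%%%%-----=-----**=
0.613 ====+****++========@@@@@@@@%%%%@%%@@@@@%@@%%@%%%%%%%%%%%%%%%%%%=---=----**=
0.619 ====+#***++=====@@@@@@@@@%%%+@@@@@@@@@@@@@-#@%@@@%@%%%%%%%%%%%%%%+--=---**=
0.625 +*##+###*+===%@@@@@@@@@%%%==#@@@@@@@@@@@@@-#@@@@@@%@%%%%=%%%%%%%%%%#-=--**=
0.631 %%%%+###*+#@@@@@@@@@%%%%%=%@@@@@@@@@@@@@@%-*@@@@@@@@%%%%@--%%%%%%%%%%%=-*#+
0.637 %%%#==+*@@@@@@@@@@@%%%@%%@@@@@@@@@@@@@@@@%*%@@@@@@@@@@@@%@%+%%%%%%%%%%%%##*
0.643 #%%%#@@@@@@@@@@@@@@@%%@@@@@@@@@@@@@@@@@@@@@@@@@@@@@@@@@@@@@@%%%@%%%%%%%%%%#
0.649 %%@@@@@@@@@@@%%@@@@@@@@@@@@@@@@@@@@@@@@@@@@@@@@@@@@@@@@@@@@@@%%%@%%%%%%%%%%
0.655 @@@@@@@@@@@%%%%@@@@@@@@@@@@@@@@@@@@@@@@@@@@@@@@@@@@@@@@@@@@@@%@%%@%@%%%%%%%
```

```bash
python3 -m crank '{"translation":[[0,-8,0],[0,-7,0],[0,-4,0],[0,0,0]],"roll":[0,0,0,0],"fingers":[0,0,0,0]}'; python3 -m crank '{"translation":[[0,-3,0],[0,-3,0],[0,-2,0],[0,0,0]],"roll":[0,0,0,0],"fingers":[0,0,0,0]}'
```

```text
clock: 59.4
position: [0.56, 0.0331, 0.0879]
ee_rot: [-0.0, 0.026, 1.0, -0.0]
contact_force: [-0.3, -0.7, 0.4]
width: 0.0003
gripper_force: 0.0
clock: 59.8
position: [0.5598, 0.0268, 0.088]
ee_rot: [0.0, 0.026, 1.0, 0.001]
contact_force: [1.0, 4.7, 0.6]
width: 0.0
gripper_force: 2.2
```

```bash
python3 -m crank '{"translation":[[0,-3,0],[0,-2,0],[0,0,0]],"roll":[0,0,0],"fingers":[0,0,0]}'; python3 -m crank '{"translation":[[0,8,0],[0,5,-10],[0,0,-45],[0,0,-45],[0,30,0],[0,40,0],[0,40,0],[0,0,0]],"roll":[0,0,0,0,0,0,0,0],"fingers":[0,0,0,0,0,0,0,0]}'; python3 - <<'E'
from h import *
w,ci=snap('wrist','w32'); top(w,ci,(.475,.66),(-.125,.1),.0985,.006,.003)
A=snap('side','d32')
B=snap('scene','s32')[0]
top(A[0],A[1],(.36,.66),(-.44,-.12),.01,.008,.004)
E
```

```text
clock: 60.1
position: [0.5599, 0.0267, 0.0881]
ee_rot: [0.001, 0.027, 1.0, 0.005]
contact_force: [2.1, 16.5, 0.6]
width: -0.0001
gripper_force: 8.4
clock: 60.9
position: [0.5658, 0.1474, 0.1888]
ee_rot: [0.001, 0.023, 1.0, 0.001]
contact_force: [-0.4, 0.0, 0.3]
width: -0.0
gripper_force: 0.0
y cols from -0.125 step 0.003
0.475 @@...-=======================================-=-=---+*:=========--=----====
0.481 @....-+=----------------------:::::::::::::::::-:-:-+#=---------:::::::::::
0.487 .....-+=---------------------::::::::::::::::::::::=+#=---------...........
0.493 .....=+=---------------------::::::::::::::::::::::=+#=---------...........
0.499 ....+=+=---------------------::::::::::::::::::::::=+#=---------...........
0.505 ...-+=+=--------------------------::::::::::::::::-=*#=---------...::::::::
0.511 ...+==+=----------------------------::------:::::::=*#=---------...........
0.517 ..-===+=------------------:---------::-:--:::::::::=*#=---------...::..::::
0.523 .:*--=+=------------------:------------:--:::::::::=*#=---------..:::::::::
0.529 .==--=+=-------------------------
[... 4399 characters left out ...]
++++
0.600 +++++++++++++++++==+++++++==+++++++++++++==++=++++=+++++=+++++++++++++++++++++++
0.608 ++++++++++++=+++++++++++++++++++++==+++=+=++++++++++++++=+++++++++++++++++++++++
0.616 +++++++++++++++++++++++++++++++++++++++++==++++++++++===++++++++++++++++++++=+++
0.624 +++=++++++=++++++++++++==+++++++++++==++++++++++++++++++++==++++++++++++++++++++
0.632 ++++++==+=+++++++++++++++++++++++++====+++++++++++++++++++++++++++++++++++++++++
0.640 =++==+++++++==++++++=++++++++++++++++++++=++++++++==++++++++++++=+++++++++++++++
0.648 ==++++=++++++==++++++++++++++=+++++++++++++++++++==+==++++++++++++++++++++++++++
0.656 +==+++++++++===++++=++++++++++++++++++++++++++++++++++++++++++=+++++++++++++++++
```

```bash
python3 -c "
from rig import manip
print(manip.sign_off())"
```

```text
the job is handed in; nothing more can be done
None
```

I handed the job in with all five bolts in the bay: two poured from the tray, and one left on the tray after the pour that I placed by gripper, along with the two from the counter. The empty tray is flat on the counter clear of the organizer, the cover is shut against its stop, and the tools were not moved. I never saw the bolts through the closed cover, and two of them appeared to be leaning upright when I last saw them.

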